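Unhook a piston from the peg rack and seat it in the pin nest

ROBOT

A 7-joint arm with a two-finger parallel gripper is mounted at the origin on a cart in front of the work surface, level with it; the furniture and walls round the work are solid. World frame = base frame: x ahead of the robot, y to its left, z up, the work surface at z = 0. Lengths are in m, angles in rad, forces in N, time in s.
With the tool pointing down it reaches from about 0.4 to 0.85 m from the base axis. Payload 6.9 kg.
Tool frame: the origin (TCP) lies between the finger pads; the fingertips stand 19 mm ahead of it and the grasp point (between the pads) is the TCP; z points along the fingers, y is the direction in which the jaws open and shut (so a half turn about z gives the same grasp; the last joint's range is limited). The gripper opens to 85 mm and grips with 20 to 120 N. Pads are 22 mm wide; open, the fingers measure 114 mm over their backs; the gripper's body (76 mm by 85 mm) begins 54 mm behind the grasp point. The pads swing forward as they close: fully open they stand 13 mm farther back than shut.
Start: joints at [-1.101, 0.507, -0.238, 1.5, 0.126, 1.149, -0.155], TCP at [0.222, 0.584, 0.25] pointing down, gripper open.
Joint ranges: [-3.08, 3.08], [-0.24, 2.05], [-1.43, 1.35], [0, 2.5], [-1.52, 4.66], [0.17, 1.96], [-2.89, 2.89]. Speed limits (rad/s): [2.39, 2.39, 3.14, 3.14, 3.14, 3.14, 3.14].

INTERFACE

Orientations are given as a unit quaternion [w, x, y, z].
In Python, from bench import ctrl, camera gives the robot as it stands.
- The arm moves only by the shell command python3 -m inch 'ROWS' [OPENING] [FORCE]. ROWS is text: rows parted by semicolons, each of 4 numbers parted by spaces: the shift along the tool's x, y, z in mm, then the turn about the tool's z in rad. A call has 1 to 10 rows; each row shifts and turns the commanded pose from where the row before left it, along the tool's axes as they then stand; what a row does not reach is not made up. A row lasts 1/10 s, in which the tool goes at most 50 mm and 8.59 degrees, less where a joint would pass 70% of its speed; a pose out of reach is approached as far as the arm can. A call is refused whole if a number of a shift passes 50 or a number of a turn 0.15, either way. A call with a gripper value outside its range is refused whole. OPENING is the opening, from 0 (shut) to 1 (fully open), set as the call begins (- or left out, the last holds). The fingers move at their own pace and stop on an object; FORCE is the grip in N (left out, the last holds). Time passes only in rows, so rows that do not move let the fingers close. It gives the time, the measured TCP pose, the force and the opening at its end, in the units of the state.
- ctrl.observe(): the state, without advancing time (a new reading comes with each control period).
- camera(name): name is "scene" or "top" or "wrist"; returns a dict with "color" (384x512x3 uint8, blue, green, red), "camera_matrix" (3x3 intrinsics, pixels), "k1" (the pictures are not rectified: a ray, as slopes to the right and down, at radius r is drawn at 1 + k1 r^2 times it, then the intrinsics apply), "view" (4x4, takes a point from world to camera coordinates); the wrist camera has in their place "hand_eye" (4x4, takes a point from camera to tool coordinates, whose origin is the TCP and whose axes are the flange's). Camera axes: x right, y down, z forward; pixel columns grow to the right and rows downward; lengths in m; the calibration is good to about 2 mm. A picture is of the moment at which its call begins: read the wrist's pose just before it. There is no depth.
- ctrl.close_job(): hands the job in, once; it reports no verdict.
The state is a dict: "time": time; "joints": joint angles; "qvel": joint speeds; "joint_torque": joint torques, N m; "ee_pos": TCP position; "tool_rot": TCP orientation; "wrist_force": force on the tool from outside, world axes, zero at the start; "moment": the same for the moment, N m; "grip_width": finger opening in m.
Only numpy, scipy, OpenCV 4.12 (cv2) and the standard library are available. Lean on these libraries where they do the work, as an engineer would, in place of code of your own. Each camera call takes 0.05 s, during which the arm holds its last target.

TASK

Take the larger piston off its rack peg: lift it until its pin bore clears the peg's upturned tip and draw it off without forcing it. Stand it gently in the round floating nest, crown down and fully home, with its pin bore in line with the nest's two notches so that the gudgeon pin can be driven through. Leave the small piston hanging and the drift where it lies.

Things in the scene. Friction and masses are not known exactly. Their poses are not given: they have to be found in the camera images.
- piston: Large bare aluminium piston, 83 dia x 50 high, 0.27 kg, mouth up. Origin: centre of crown underside; z up to the mouth; x along the 16.5 dia pin bore, bore axis 26 above the origin. Skirt wall 8 thick (inner radius 33.5, outer 41.3) and floor at z 17.5; bosses at both bores reach in to radius 24, so grip the wall in +y or -y. Crown edge: 2 chamfer
- small_piston: Small dark piston, 67 dia x 42 high, hanging on the other peg of the rack in the same way; leave it. Origin: centre of its crown underside, x along its pin bore
- rack: Fixed steel rack, 232 wide, 148 high. Origin under its upright frame, front is -x. Two level round pegs, 5 dia, point to -x at y = +70 and -70, axis 140 up: straight from x = 0 to -118, there bent up to a tip 10.5 above the peg's axis that ends at x = -127. Bore minus peg and tip leaves 3 to 4 of play in height
- nest: Base plate of the nest, fixed, 130 x 146. Origin: centre of its underside, z up. On it a round pocket, 87 dia, floor at z 14, wall top at z 40, wall 10 thick, 1.5 chamfer inside; notches 28 wide in the wall at +x and -x: the bore must lie along x, either way round. The pocket floats: it slides easily along y, up to 12 from the origin either way, and stands anywhere there (not reported: see it or feel for it)
- drift_1: Dark hexagon drift punch, 176 long, 14 thick, lying near the front edge of the bench, left of the nest; leave it. Origin: centre of its underside

How it is judged:
On the way:
1. the large piston is drawn off its peg, held clear in front of the tip (x of piston in the frame of rack below -0.171 m and height (world z) of piston above 0.05 m and contact force between the fingers and piston above 1 N), for 0.1 s.
At the end, for the whole second after the job is handed in: The large piston stands crown down on the nest's floor (within 2.5 mm), inside the pocket (4 mm across, 16 mm along its float), upright within 0.06 rad, its pin bore within 0.12 rad of the line of the notches, at rest and released; small piston and drift within 30 mm of where they were (z of piston in the frame of nest between 0.012 and 0.0165 m and x of piston in the frame of nest between -0.004 and 0.004 m and y of piston in the frame of nest between -0.016 and 0.016 m and angle between piston's own z axis and vertical below 0.06 rad and angle between the x axis of piston and the x axis of nest, either way round below 0.12 rad and linear speed of piston below 0.02 m/s and contact force between the fingers and piston below 0.1 N and distance of each of small_piston, drift_1 from where it was at the start of the episode below 0.03 m); the robot touches nothing.
It fails at once if the large piston is forced against the rack (over 40 N) (contact force between piston and rack above 40 N).
It fails at once if the piston is dropped or rammed into the nest (over 50 N) (contact force between piston and nest above 50 N).
It fails at once if the small piston is knocked or taken off its peg (moved over 30 mm) (distance of small_piston from where it was at the start of the episode above 0.03 m).
It fails at once if the drift is pushed away (over 30 mm) (distance of drift_1 from where it was at the start of the episode above 0.03 m).
It also fails if it takes over 64 s, if anything falls off the work surface, if the arm or the gripper's body presses on something with over 40 N, if the wrist force passes 120 N, or if a joint passes its speed limit or range.

## Working session

There is one attempt and no reset: what is moved stays moved. The work goes in short steps, Python scripts to look and compute and a shell command to move; the robot and the scene stay as the last step left them, time stands still between calls to the robot, and variables do not carry over. Pictures are saved under pics/ and viewed, and the job is handed in when it is done.

```bash
ls; mkdir -p pics; python3 - <<'E'
from bench import ctrl,camera
import cv2
s=ctrl.observe();print(s)
for n in ("scene","top","wrist"):
    c=camera(n);cv2.imwrite(f"pics/{n}0.png",c["color"])
    print(n,{k:v for k,v in c.items() if k!="color"})
E
```

```text
pics
{'time': 0.0, 'joints': array([-1.10152234,  0.50834353, -0.23750986,  1.50115529,  0.12569818,
        1.14890189, -0.15480796]), 'qvel': array([-0.00020539, -0.00027668,  0.00096379,  0.00127585,  0.00084497,
       -0.00110158,  0.00062499]), 'joint_torque': array([ 8.89335970e-04, -6.20597649e+01, -2.18658350e+00, -2.49651378e+01,
        1.26175582e-02,  1.22151649e-02,  2.32744060e-05]), 'ee_pos': array([0.22228604, 0.58362042, 0.24941785]), 'tool_rot': array([-1.44204641e-04,  1.80886611e-01,  9.83503537e-01, -8.98204067e-04]), 'wrist_force': array([-1.34620246,  0.18364852,  0.52324632]), 'moment': array([ 0.01713407,  0.01385119, -0.01539279]), 'grip_width': 0.0856995049244307}
scene {'camera_matrix': array([[421.53850233,   0.        , 249.26681724],
       [  0.        , 421.53850233, 192.65233951],
       [  0.        ,   0.        ,   1.        ]]), 'k1': -0.15790939683520333, 'view': array([[ 0.46338693, -0.88610532,  0.00948275, -0.38382634],
       [-0.38191892, -0.20935698, -0.90017087,  0.27777995],
       [ 0.79963147,  0.41350577, -0.43543368,  0.47178168],
 
[... 382 characters left out ...]
  0.58726722],
       [ 0.14756061, -0.01907075, -0.98886914,  0.98947968],
       [ 0.        ,  0.        ,  0.        ,  1.        ]])}
wrist {'camera_matrix': array([[305.25030995,   0.        , 259.0708955 ],
       [  0.        , 305.25030995, 193.78123603],
       [  0.        ,   0.        ,   1.        ]]), 'k1': -0.022581087902811714, 'hand_eye': array([[ 5.22271960e-04, -9.55241676e-01, -2.95826078e-01,
         7.54698938e-02],
       [ 9.99999859e-01,  4.71231359e-04,  2.43832642e-04,
        -3.10912675e-04],
       [-9.35165767e-05, -2.95826164e-01,  9.55241787e-01,
        -1.23223203e-01],
       [ 0.00000000e+00,  0.00000000e+00,  0.00000000e+00,
         1.00000000e+00]])}
```

View pics/scene0.png

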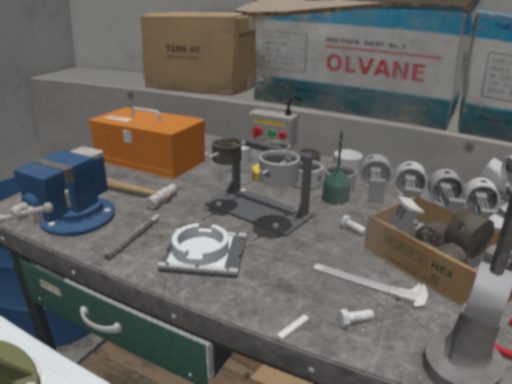

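View pics/top0.png

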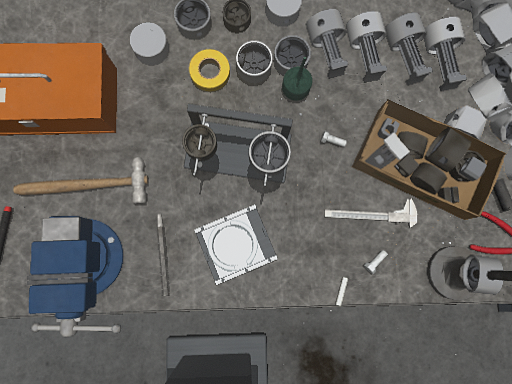

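View pics/wrist0.png

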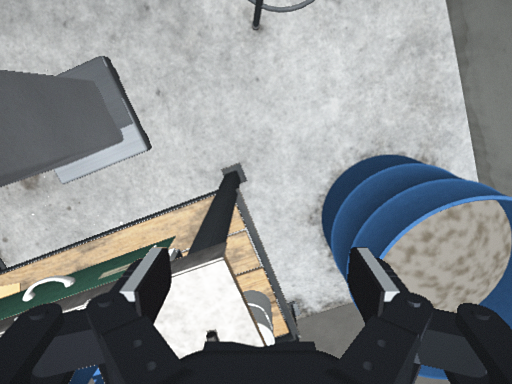

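The scene picture shows the rack centre-left, with the small dark piston at scene (228,150), the large bright one at (280,165) and the nest at (200,245). In the top view the large piston is at (269,152), the small one at (200,142), the nest at about (235,245) and the drift at (163,255).

```bash
cat > h.py <<'E'
import numpy as np,cv2
from bench import ctrl,camera
from scipy.spatial.transform import Rotation as R
def tool(s):
    q=s["tool_rot"];T=np.eye(4);T[:3,:3]=R.from_quat([q[1],q[2],q[3],q[0]]).as_matrix();T[:3,3]=s["ee_pos"];return T
def cam(n):
    s=ctrl.observe();c=camera(n)
    if n=="wrist": c["view"]=np.linalg.inv(tool(s)@c["hand_eye"])
    return c
def proj(c,P):
    P=np.atleast_2d(P);V=c["view"];p=P@V[:3,:3].T+V[:3,3];s=p[:,:2]/p[:,2:];r2=(s**2).sum(1,keepdims=True)
    s=s*(1+c["k1"]*r2);K=c["camera_matrix"];return s*[K[0,0],K[1,1]]+K[:2,2]
def ray(c,uv):
    K=c["camera_matrix"];d=(np.array(uv,float)-K[:2,2])/[K[0,0],K[1,1]];s=d.copy()
    for _ in range(20): s=d/(1+c["k1"]*(s@s))
    V=c["view"];Rm=V[:3,:3];return -Rm.T@V[:3,3],Rm.T@np.array([s[0],s[1],1])
def atz(c,uv,z):
    o,d=ray(c,uv);return o+d*(z-o[2])/d[2]
def crop(c,u0,v0,w,h,k,name):
    cv2.imwrite("pics/"+name,cv2.resize(c["color"][v0:v0+h,u0:u0+w],None,fx=k,fy=k,interpolation=cv2.INTER_CUBIC))
E
python3 - <<'E'
from h import *
c=cam("top");crop(c,170,95,130,100,6,"t1.png");crop(c,180,195,110,100,6,"t2.png")
c=cam("scene");crop(c,195,125,130,110,6,"s1.png");crop(c,150,210,110,75,7,"s2.png")
E
```

```text
(no output)
```

View pics/t1.png

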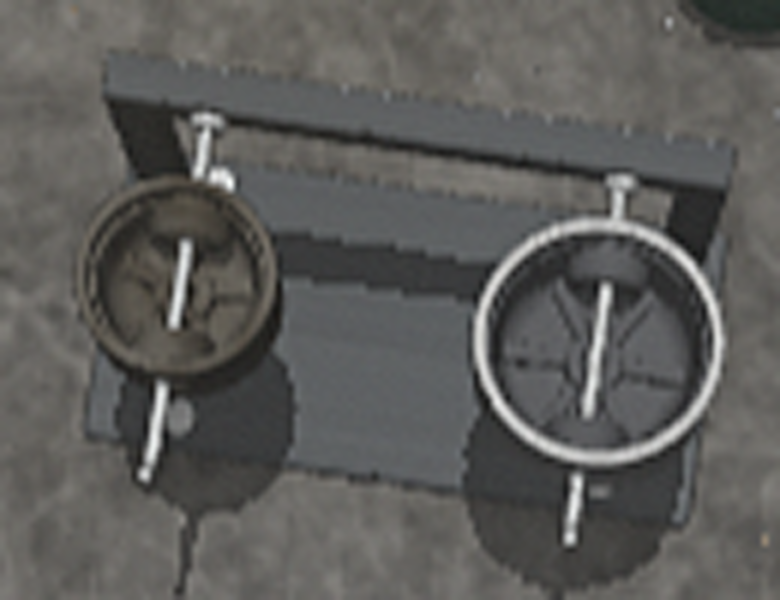

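View pics/t2.png

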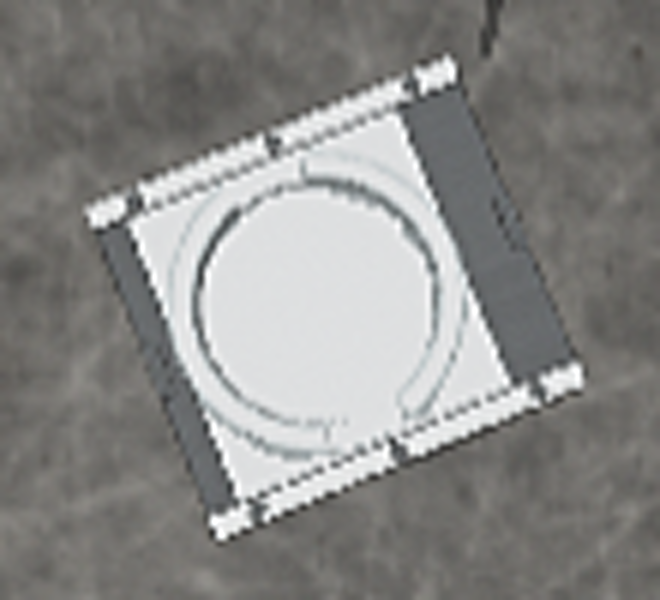

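View pics/s1.png

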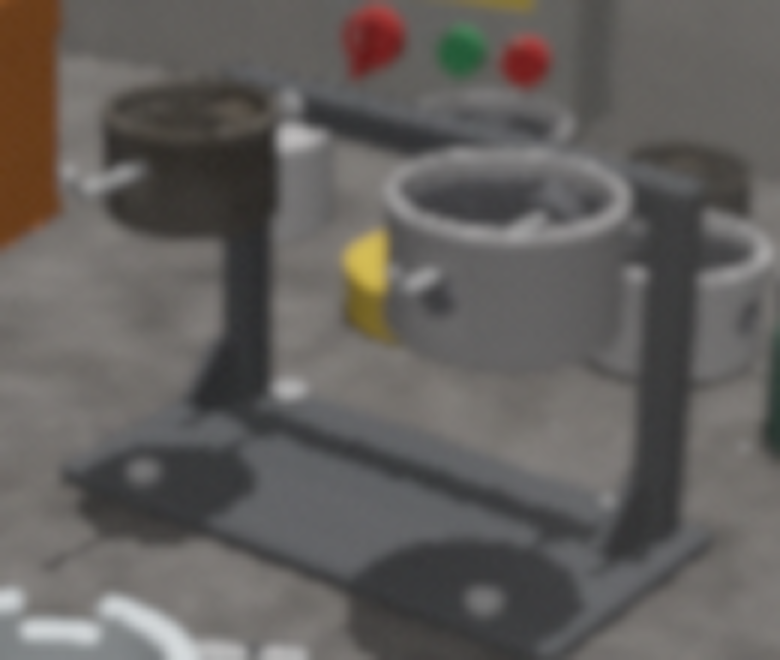

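View pics/s2.png

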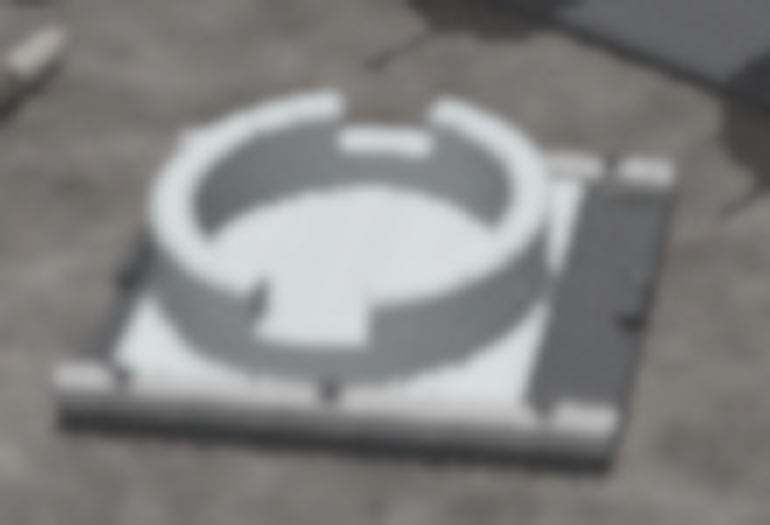

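```bash
cat > m.py <<'E'
from h import *
c=cam("top")
def t1(u,v,z): return atz(c,(170+(u-2.5)/6,95+(v-2.5)/6),z)
def t2(u,v,z): return atz(c,(180+(u-2.5)/6,195+(v-2.5)/6),z)
tl=t1(145,478,.1505);tr=t1(568,540,.1505);rl=t1(207,120,.14);rr=t1(622,182,.14)
print("pegs",tl,tr,rl,rr, np.linalg.norm(tl-tr),np.linalg.norm(rl-rr))
d=tl-tr; print("yaw rack from tips(y dir)",np.arctan2(-d[0],d[1]), "roots",np.arctan2(-(rl-rr)[0],(rl-rr)[1]),"peg dirs",[np.arctan2(*(a-b)[1::-1]) for a,b in((rl,tl),(rr,tr))])
pc=t1(599,341,.158);print("piston",pc,"diam",np.linalg.norm(t1(474,341,.158)-t1(724,341,.158)),np.linalg.norm(t1(599,215,.158)-t1(599,467,.158)))
for z in(.01,.015,.02):
    C=[t2(*p,z) for p in((85,212),(455,55),(585,370),(215,540))]
    print(z,"nest",np.mean(C,0),[round(np.linalg.norm(C[i]-C[(i+1)%4])*1e3,1) for i in range(4)])
    e=[C[0]-C[1],C[3]-C[2],C[1]-C[2],C[0]-C[3]]
    print([round(np.arctan2(-a[0],a[1]),4) for a in e[:2]],[round(np.arctan2(a[1],a[0]),4) for a in e[2:]])
E
python3 m.py
```

```text
pegs [ 0.60034005 -0.01471991  0.1505    ] [ 0.57647862 -0.15180531  0.1505    ] [ 0.72367647 -0.03554002  0.14      ] [ 0.69913931 -0.1740703   0.14      ] 0.13914659931828802 0.14068657207886823
yaw rack from tips(y dir) -0.17233594251561002 roots -0.17530663891378293 peg dirs [np.float64(-0.16723086327696235), np.float64(-0.17956180291559218)]
piston [ 0.64071882 -0.16361281  0.158     ] diam 0.08156390200036243 0.08403343622059496
0.01 nest [ 0.46913839 -0.0902559   0.01      ] [np.float64(148.5), np.float64(125.5), np.float64(147.8), np.float64(128.4)]
[np.float64(0.3773), np.float64(0.3967)] [np.float64(0.3616), np.float64(0.3675)]
0.015 nest [ 0.46895986 -0.09036337  0.015     ] [np.float64(147.8), np.float64(124.9), np.float64(147.1), np.float64(127.8)]
[np.float64(0.3773), np.float64(0.3967)] [np.float64(0.3616), np.float64(0.3675)]
0.02 nest [ 0.46878132 -0.09047085  0.02      ] [np.float64(147.1), np.float64(124.3), np.float64(146.4), np.float64(127.2)]
[np.float64(0.3773), np.float64(0.3967)] [np.float64(0.3616), np.float64(0.3675)]
```

```bash
cat > d.py <<'E'
import sys
from h import *
# usage d.py x y z toolx_yaw : remaining shift in the tool's axes (mm) and turn (rad)
x,y,z,a=map(float,sys.argv[1:5]);s=ctrl.observe();T=tool(s)
d=T[:3,:3].T@(np.array([x,y,z])-T[:3,3])*1e3
t=np.arctan2(T[1,0],T[0,0]);w=(a-t+np.pi)%(2*np.pi)-np.pi
print("t",round(s["time"],2),"pos",s["ee_pos"].round(4),"yaw",round(t,4),"tilt",T[:2,2].round(4),"shift",d.round(1),"turn",round(-w,4),"F",s["wrist_force"].round(1),"w",round(s["grip_width"]*1e3,1))
E
python3 d.py 0.647 -0.127 0.25 2.967
```

```text
t 0.3 pos [0.2224 0.5839 0.25  ] yaw 2.7777 tilt [-0.0002 -0.0006] shift [-6.498e+02 -5.133e+02  3.000e-01] turn -0.1893 F [0.3 1.3 0.8] w 85.8
```

```bash
python3 -m inch '-32 -25 0 0;-32 -25 0 0;-32 -25 0 0;-32 -25 0 0;-32 -25 0 0;-32 -25 0 0;-32 -25 0 0;-32 -25 0 0;-32 -25 0 0;-32 -25 0 0' 0.3; python3 d.py 0.647 -0.127 0.25 2.967
```

```text
time: 1.3
ee_pos: [0.4332, 0.2351, 0.2505]
tool_rot: [0.0, 0.181, 0.984, 0.0]
wrist_force: [1.2, 1.2, 0.5]
grip_width: 0.0255
t 1.3 pos [0.4332 0.2351 0.2505] yaw 2.7779 tilt [0.0005 0.0002] shift [-328.7 -262.3    0.5] turn -0.1891 F [1.2 1.2 0.5] w 25.5
```

```bash
python3 -m inch '-30 -25 0 0;-30 -25 0 0;-30 -25 0 0;-30 -25 0 0;-30 -25 0 0;-30 -25 0 0;-30 -25 0 0;-30 -25 0 0;-30 -25 0 0;-30 -25 0 0';python3 -m inch '-14 -6 0 -0.1;0 0 0 -0.09;0 0 0 0;0 0 0 0' ; python3 d.py 0.647 -0.127 0.25 2.967
python3 - <<'E'
from h import *
c=cam("wrist");cv2.imwrite("pics/w1.png",c["color"])
E
```

```text
time: 2.3
ee_pos: [0.6245, -0.1053, 0.2503]
tool_rot: [0.0, 0.181, 0.984, 0.0]
wrist_force: [0.3, -0.6, 0.0]
grip_width: 0.0257
time: 2.7
ee_pos: [0.6347, -0.1141, 0.2502]
tool_rot: [-0.0, 0.088, 0.996, 0.0]
wrist_force: [0.1, -0.2, 0.3]
grip_width: 0.0256
t 2.7 pos [ 0.6347 -0.1141  0.2502] yaw 2.9656 tilt [-0.0003  0.0004] shift [-14.4 -10.6   0.2] turn -0.0014 F [ 0.1 -0.2  0.3] w 25.6
```

View pics/w1.png

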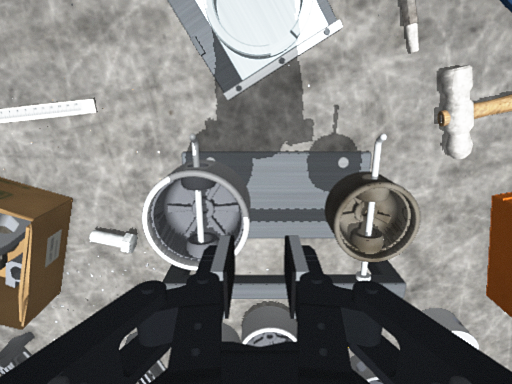

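The wrist view shows the large piston centred near (197,217) and its peg tip at (194,142). The small piston is at (374,217), and the nest is at the top, near (255,30). I'll fit the rim here and overlay the model.

```bash
cat > ov.py <<'E'
from h import *
def circ(c,img,k,o,cx,cy,z,r,col):
    a=np.linspace(0,2*np.pi,90);P=np.c_[cx+r*np.cos(a),cy+r*np.sin(a),np.full(90,z)]
    uv=(proj(c,P)-o+0.5)*k-0.5
    cv2.polylines(img,[np.round(uv).astype(int)],True,col,1)
def pts(c,img,k,o,P,col):
    for p in (proj(c,P)-o+0.5)*k-0.5: cv2.drawMarker(img,tuple(int(round(q)) for q in p),col,0,9,1)
def ov(c,o,w,h,k,name,pc,yaw,tip,zm=.158):
    o=np.array(o);im=cv2.resize(c["color"][o[1]:o[1]+h,o[0]:o[0]+w],None,fx=k,fy=k,interpolation=cv2.INTER_CUBIC)
    circ(c,im,k,o,pc[0],pc[1],zm,.0413,(0,0,255));circ(c,im,k,o,pc[0],pc[1],zm,.0335,(0,255,0))
    x=np.array([np.cos(yaw),np.sin(yaw)])
    if tip is not None:
        a=np.array([[*(np.array(tip[:2])+x*t),.14 if t>.005 else .1505] for t in (0,.009,.03,.06,.09,.127)]);pts(c,im,k,o,a,(255,0,255))
    b=np.array([[*(np.array(pc[:2])+x*t),zm] for t in (-.0413,-.024,.024,.0413)]);pts(c,im,k,o,b,(0,255,255))
    cv2.imwrite("pics/"+name,im)
E
python3 - <<'E'
from ov import *
pc=(.6407,-.1636);tip=(.5765,-.1518)
ov(cam("wrist"),(120,120),160,130,5,"o1.png",pc,-.174,tip)
ov(cam("top"),(220,110),80,80,7,"o2.png",pc,-.174,tip)
ov(cam("scene"),(240,130),80,70,8,"o3.png",pc,-.174,tip)
E
```

```text
(no output)
```

View pics/o1.png

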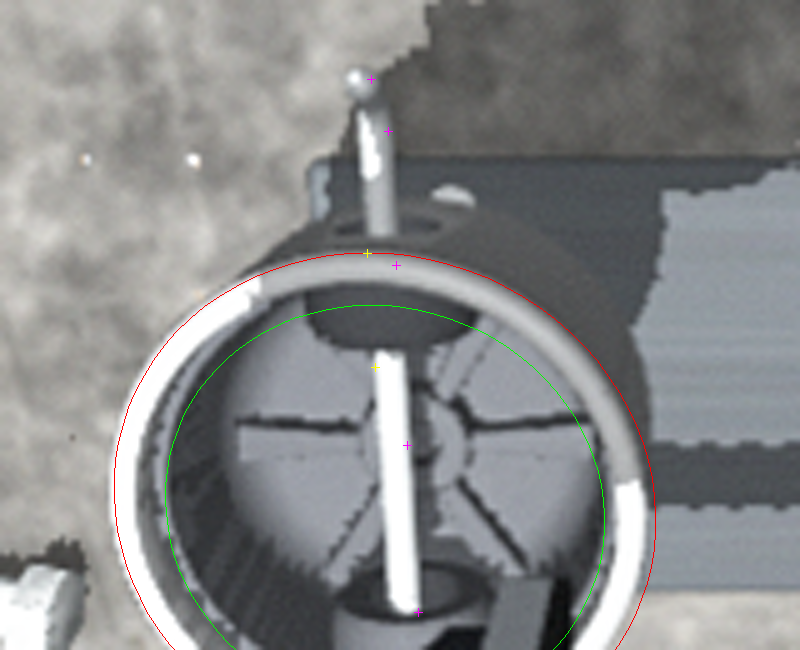

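View pics/o2.png

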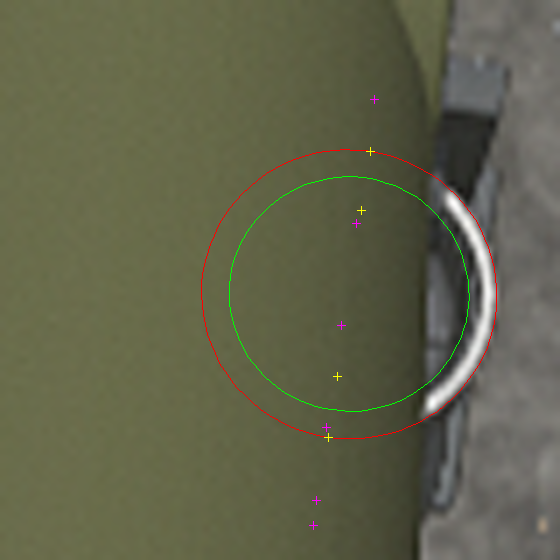

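View pics/o3.png

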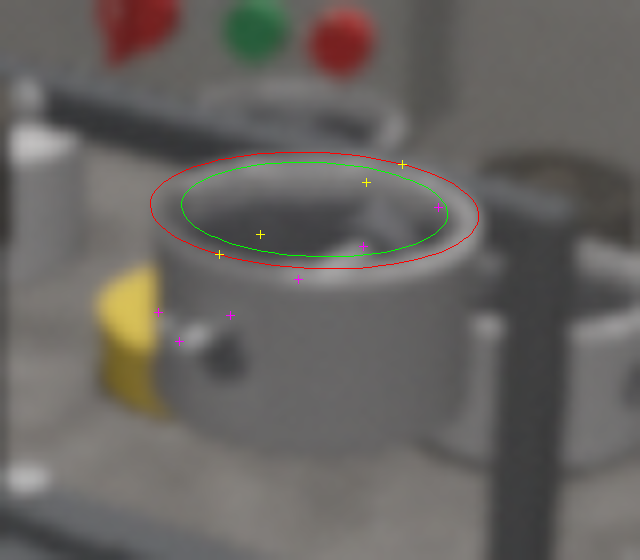

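The overlay fits to within about 1 mm. The bore and peg are parallel at a yaw of about -0.174. Next I align over the +y wall and descend.

```bash
python3 -m inch '-14.4 -10.6 0 -0.001;0 0 20 0;0 0 20 0;0 0 10 0;0 0 0 0;0 0 0 0'; python3 d.py 0.6472 -0.1268 0.156 2.967
python3 - <<'E'
from ov import *
pc=(.6407,-.1636);tip=(.5765,-.1518)
ov(cam("wrist"),(60,120),260,210,3,"o4.png",pc,-.174,tip)
E
```

```text
time: 3.5
ee_pos: [0.6475, -0.1271, 0.201]
tool_rot: [0.0, 0.086, 0.996, -0.0]
wrist_force: [0.6, 0.4, 0.3]
grip_width: 0.0256
t 3.5 pos [ 0.6475 -0.1271  0.201 ] yaw 2.9689 tilt [ 0.0007 -0.0002] shift [ 0.4  0.3 45. ] turn 0.0019 F [0.6 0.4 0.3] w 25.6
```

View pics/o4.png

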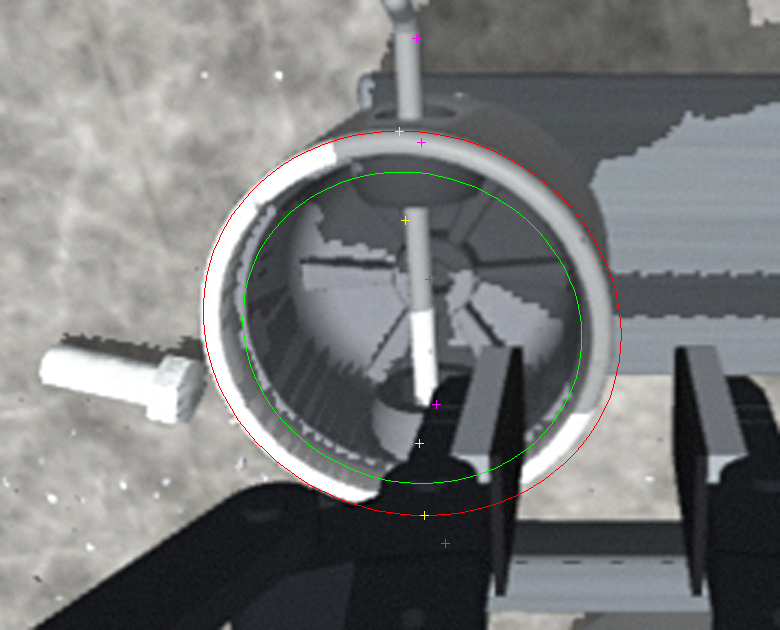

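```bash
python3 -m inch '0 0 15 0;0 0 12 0;0 0 10 0;0 0 5 0;0 0 2.5 0;0 0 0 0'; python3 d.py 0.6472 -0.1268 0.1565 2.967
python3 - <<'E'
from h import *
c=cam("wrist");crop(c,60,120,260,230,3,"w3.png");c=cam("scene");crop(c,220,90,110,110,5,"s3.png")
E
```

```text
time: 4.15
ee_pos: [0.6472, -0.1273, 0.1556]
tool_rot: [-0.0, 0.086, 0.996, 0.0]
wrist_force: [-0.7, -0.2, -0.7]
grip_width: 0.0256
t 4.15 pos [ 0.6472 -0.1273  0.1556] yaw 2.9687 tilt [-0.0003  0.0001] shift [ 0.1  0.5 -0.9] turn 0.0017 F [-0.7 -0.2 -0.7] w 25.6
```

View pics/w3.png

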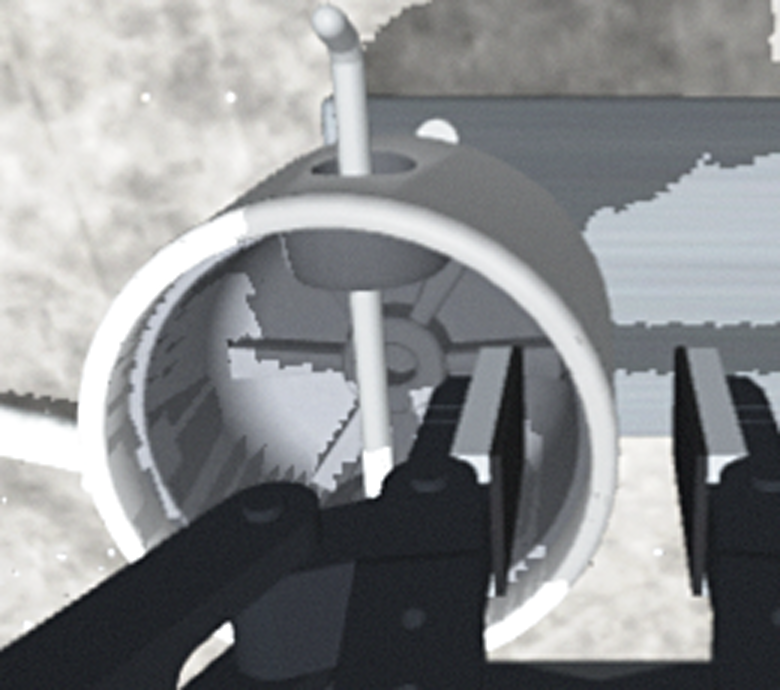

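View pics/s3.png

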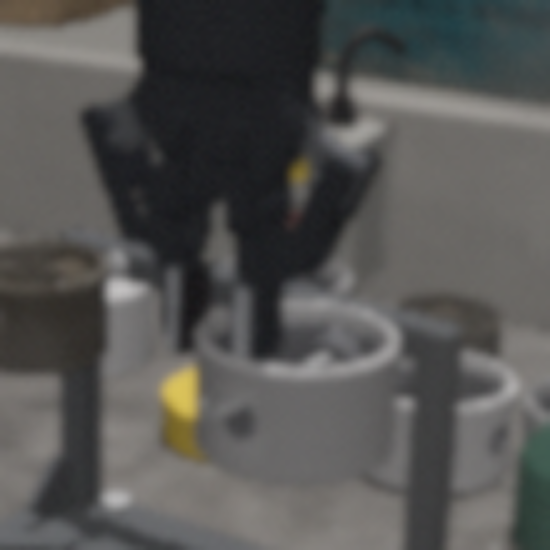

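```bash
python3 -m inch '0 0 0 0;0 0 0 0;0 0 0 0;0 0 0 0;0 0 0 0;0 0 0 0' 0.0 25; python3 d.py 0.6472 -0.1268 0.1565 2.967
python3 -m inch '0 0 0 0;0 0 0 0;0 0 0 0' 0.0 60; python3 d.py 0.6472 -0.1268 0.1565 2.967
python3 - <<'E'
from h import *
c=cam("wrist");crop(c,60,120,260,230,3,"w4.png")
E
```

```text
time: 4.85
ee_pos: [0.6474, -0.1276, 0.1561]
tool_rot: [0.0, 0.086, 0.996, -0.0]
wrist_force: [-0.2, -0.9, 3.5]
grip_width: 0.009
t 4.85 pos [ 0.6474 -0.1276  0.1561] yaw 2.9686 tilt [ 0.0007 -0.0005] shift [ 0.3  0.8 -0.4] turn 0.0016 F [-0.2 -0.9  3.5] w 9.0
time: 5.15
ee_pos: [0.6475, -0.1276, 0.1563]
tool_rot: [0.0, 0.086, 0.996, -0.0]
wrist_force: [-0.7, -0.7, 5.3]
grip_width: 0.0076
t 5.15 pos [ 0.6475 -0.1276  0.1563] yaw 2.9686 tilt [ 0.0009 -0.0005] shift [ 0.4  0.8 -0.2] turn 0.0016 F [-0.7 -0.7  5.3] w 7.6
```

View pics/w4.png

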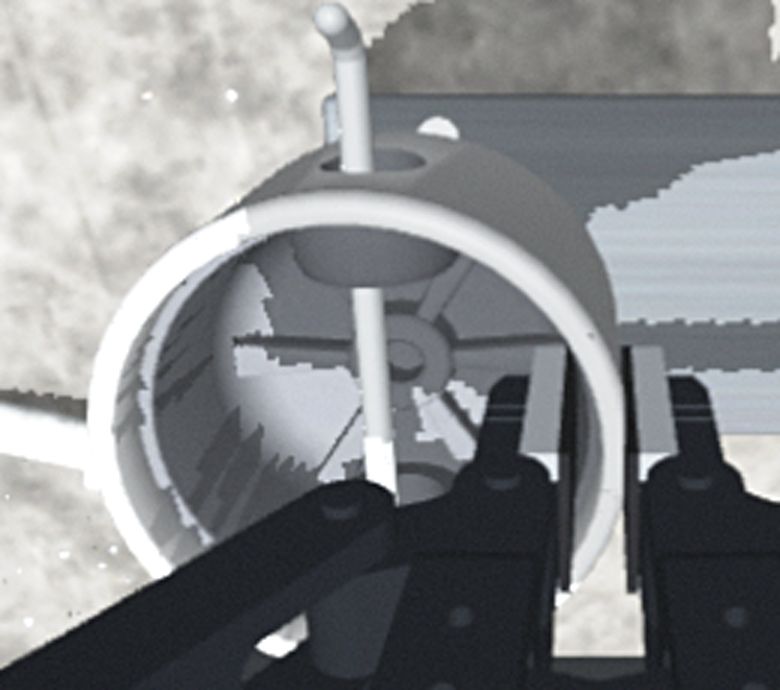

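The jaws closed on the wall at 7.6 mm. In the picture the bore at (373,160) sits about 2.5 mm to +y of the peg at (357,160), so I lift partway and shift back -y.

```bash
python3 -m inch '0 0 -2 0;0 0 -2 0;0 -1 -1 0;0 -1.3 0 0;0 0 -2 0;0 0 -2.2 0;0 0 0 0;0 0 0 0'; python3 d.py 0.6472 -0.1268 0.1655 2.967
python3 - <<'E'
from h import *
c=cam("wrist");crop(c,60,120,260,200,3,"w5.png");c=cam("scene");crop(c,225,100,90,90,7,"s5.png")
E
```

```text
time: 6.0
ee_pos: [0.6468, -0.1296, 0.1651]
tool_rot: [0.0, 0.086, 0.996, -0.0]
wrist_force: [-1.2, 0.0, -2.3]
grip_width: 0.0074
t 6.0 pos [ 0.6468 -0.1296  0.1651] yaw 2.9688 tilt [ 0.0002 -0.    ] shift [ 0.1  2.8 -0.4] turn 0.0018 F [-1.2  0.  -2.3] w 7.4
```

View pics/w5.png

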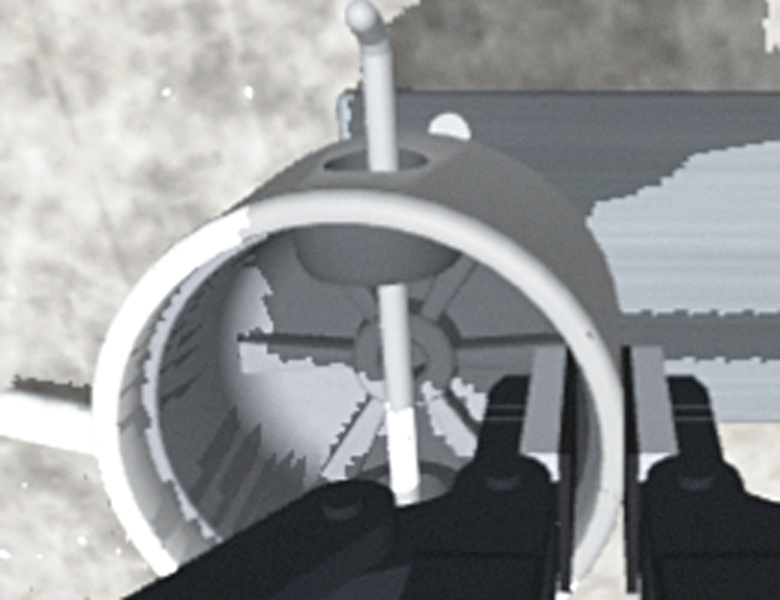

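View pics/s5.png

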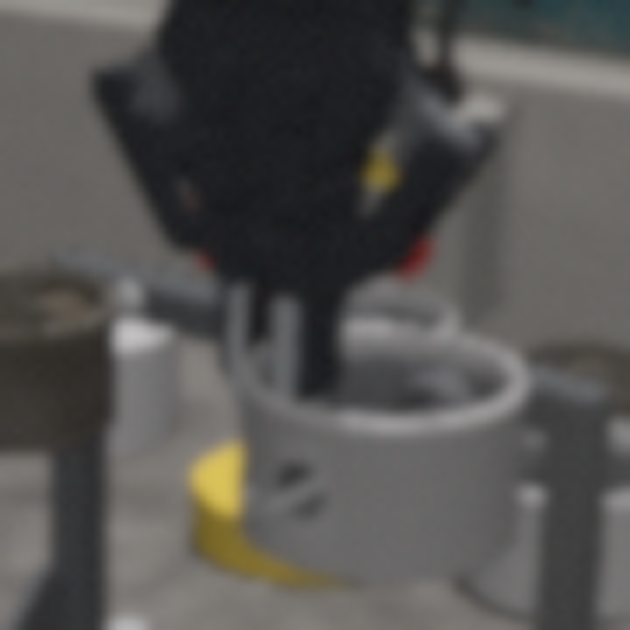

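The scale reads about -2.3 N, which is the piston's own weight, so it hangs free. The bore is centred on the peg to within 1 mm. I draw it along tool +x in stages, watching the force.

```bash
python3 -m inch '5 0 0 0;5 0 0 0;3 0 0 0;0 0 0 0;0 0 0 0'
python3 - <<'E'
from h import *
c=cam("wrist");crop(c,60,90,260,200,3,"w6.png");c=cam("scene");crop(c,220,110,90,90,7,"s6.png")
E
```

```text
time: 6.6
ee_pos: [0.634, -0.1274, 0.1652]
tool_rot: [0.0, 0.086, 0.996, -0.0]
wrist_force: [-0.0, -0.3, -2.2]
grip_width: 0.0075
```

View pics/w6.png

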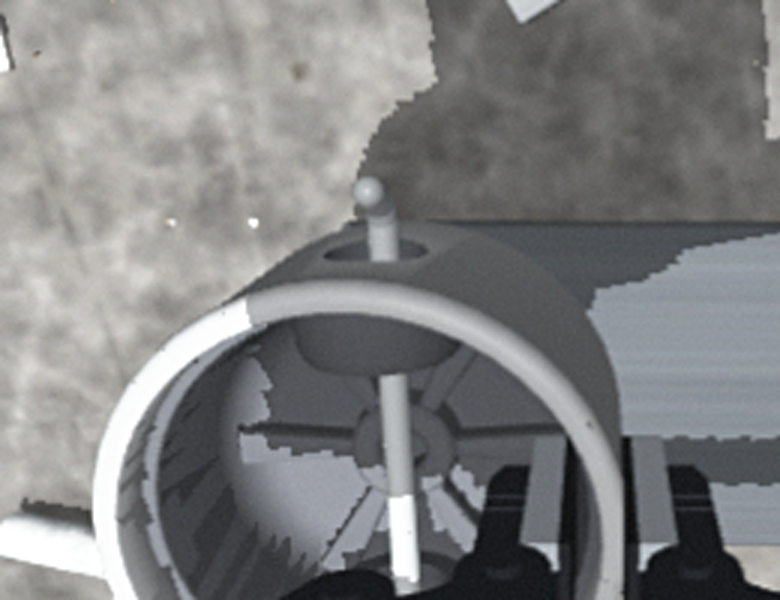

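View pics/s6.png

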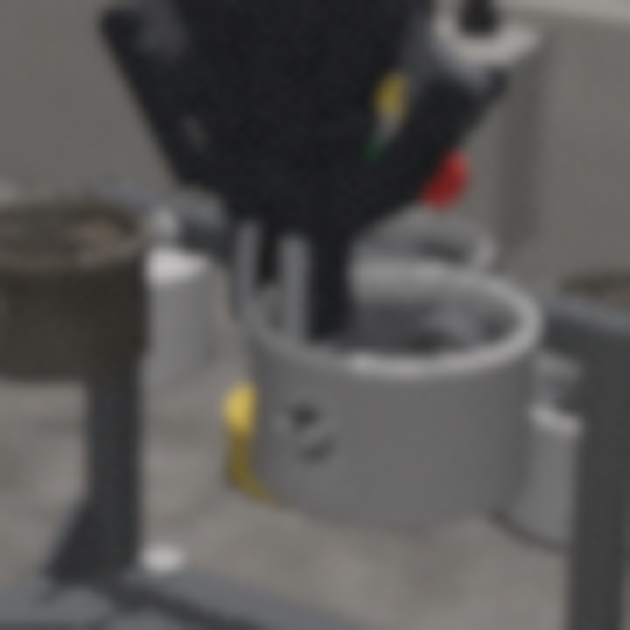

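```bash
python3 -m inch '3 0 0 0;3 0 0 0;3 0 0 0;3 0 0 0;0 0 0 0';python3 -m inch '4 0 0 0;4 0 0 0;4 0 0 0;0 0 0 0;0 0 0 0'
python3 - <<'E'
from h import *
c=cam("wrist");crop(c,60,90,260,200,3,"w7.png");c=cam("scene");crop(c,220,110,90,90,7,"s7.png")
E
```

```text
time: 7.2
ee_pos: [0.6217, -0.1253, 0.1651]
tool_rot: [-0.0, 0.086, 0.996, -0.0]
wrist_force: [0.4, 0.6, -1.4]
grip_width: 0.0078
time: 7.7
ee_pos: [0.6103, -0.1232, 0.1651]
tool_rot: [0.0, 0.086, 0.996, -0.0]
wrist_force: [-0.2, 0.0, -1.8]
grip_width: 0.0079
```

View pics/w7.png

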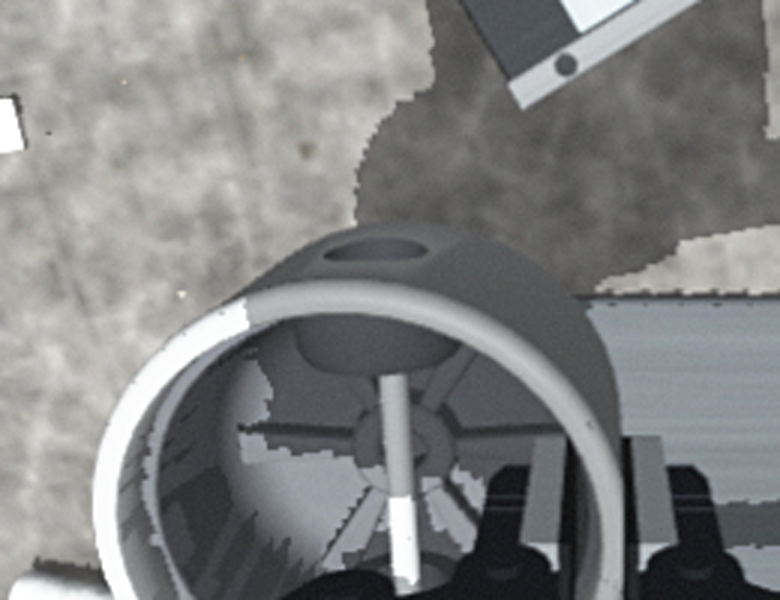

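```bash
python3 -m inch '4 0 0 0;4 0 0 0;4 0 0 0;4 0 0 0;4 0 0 0;0 0 0 0';python3 -m inch '5 0 0 0;5 0 0 0;5 0 0 0;5 0 0 0;0 0 0 0;0 0 0 0'
python3 - <<'E'
from h import *
c=cam("wrist");crop(c,60,90,260,200,3,"w8.png");c=cam("scene");crop(c,220,110,90,90,7,"s8.png")
E
```

```text
time: 8.4
ee_pos: [0.59, -0.1197, 0.1651]
tool_rot: [-0.0, 0.086, 0.996, -0.0]
wrist_force: [-1.0, -0.9, -3.0]
grip_width: 0.0075
time: 9.0
ee_pos: [0.571, -0.1164, 0.1651]
tool_rot: [0.0, 0.086, 0.996, -0.0]
wrist_force: [0.3, 0.7, -1.9]
grip_width: 0.0074
```

View pics/w8.png

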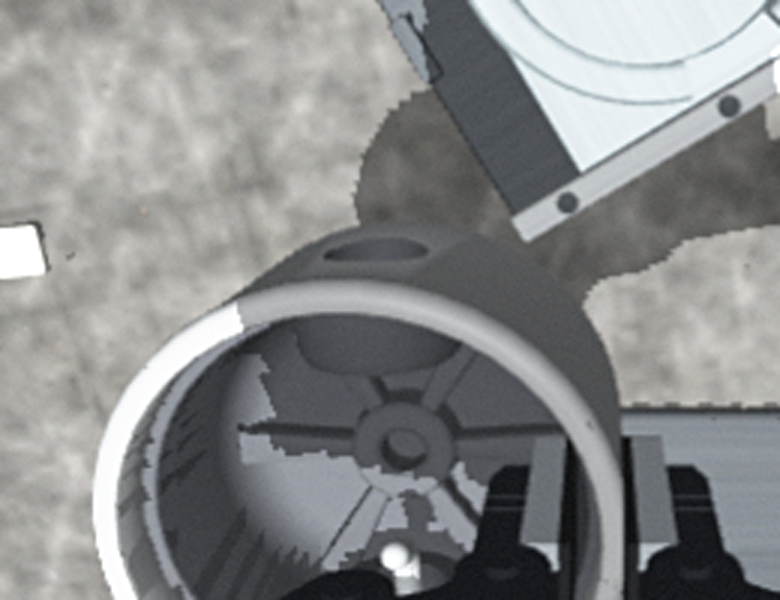

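The tip shows at (395,555), just before the rear boss. Forces are still only the piston's weight, so I continue.

```bash
python3 -m inch '3 0 0 0;3 0 0 0;3 0 0 0;3 0 0 0;3 0 0 0;0 0 0 0';python3 -m inch '4 0 0 0;4 0 0 0;4 0 0 0;4 0 0 0;4 0 0 0;0 0 0 0';python3 -m inch '6 0 0 0;8 0 0 0;0 0 0 0;0 0 0 0;0 0 0 0'
python3 - <<'E'
from h import *
c=cam("wrist");cv2.imwrite("pics/w9.png",c["color"]);c=cam("scene");crop(c,180,100,130,100,6,"s9.png")
E
```

```text
time: 9.7
ee_pos: [0.5557, -0.1137, 0.165]
tool_rot: [-0.0, 0.086, 0.996, -0.0]
wrist_force: [-0.6, -0.4, -3.1]
grip_width: 0.0078
time: 10.3
ee_pos: [0.5358, -0.1103, 0.165]
tool_rot: [-0.0, 0.086, 0.996, -0.0]
wrist_force: [-0.0, -0.0, -1.8]
grip_width: 0.0074
time: 10.8
ee_pos: [0.523, -0.108, 0.1651]
tool_rot: [0.0, 0.086, 0.996, -0.0]
wrist_force: [0.5, -0.1, -2.8]
grip_width: 0.0072
```

View pics/w9.png

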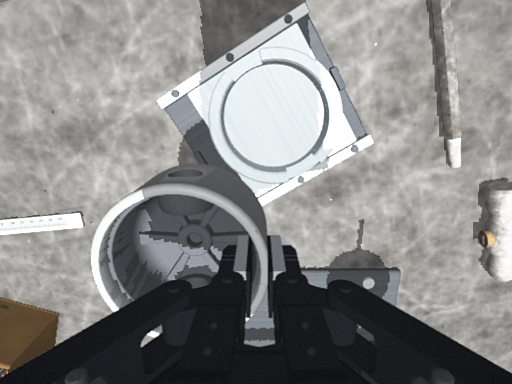

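View pics/s9.png

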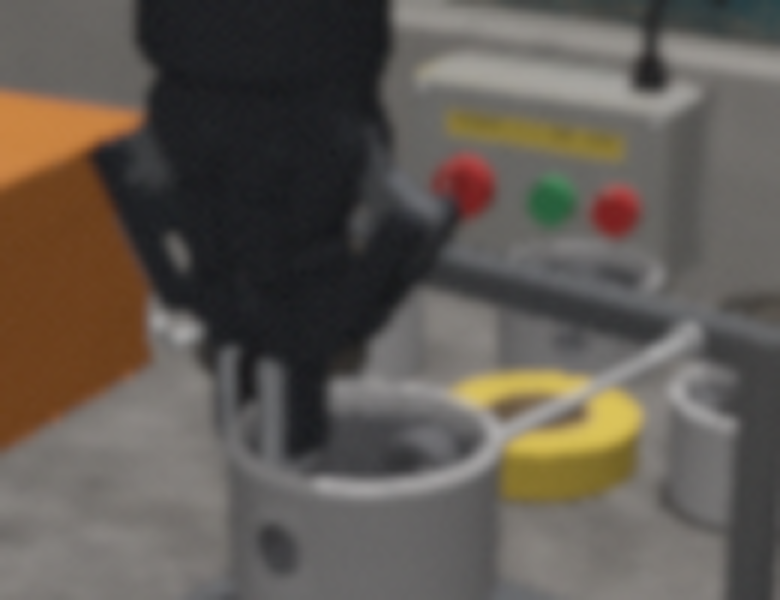

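The piston is off and clear of the tip, and the scene shows the bare peg. In the wrist picture the nest pocket sits near (275,113). I zoom in to measure it, along with the held piston.

```bash
cat > nest.py <<'E'
from ov import *
def nest(c,o,w,h,k,name,n,yaw,f,col=True):
    o=np.array(o);im=cv2.resize(c["color"][o[1]:o[1]+h,o[0]:o[0]+w],None,fx=k,fy=k,interpolation=cv2.INTER_CUBIC)
    x=np.array([np.cos(yaw),np.sin(yaw)]);y=np.array([-x[1],x[0]]);n=np.array(n);p=n+y*f
    circ(c,im,k,o,*p,.014,.0435,(0,0,255));circ(c,im,k,o,*p,.04,.045,(0,255,0));circ(c,im,k,o,*p,.04,.0535,(255,0,0))
    for z,cc in((0,(0,255,255)),):
        P=np.array([[*(n+x*a+y*b),z] for a in(-.065,.065) for b in(-.073,.073)]);pts(c,im,k,o,P,cc)
    P=np.array([[*(p+x*a*np.sqrt(r*r-.014**2)+y*b*.014),.04] for a in(-1,1) for b in(-1,1) for r in(.045,.0535)]);pts(c,im,k,o,P,(255,0,255))
    cv2.imwrite("pics/"+name,im)
E
python3 - <<'E'
from nest import *
c=cam("wrist");crop(c,150,0,230,210,3,"n0.png")
nest(c,(150,0),230,210,3,"n1.png",(.469,-.0904),.376,.005)
E
```

```text
(no output)
```

View pics/n0.png

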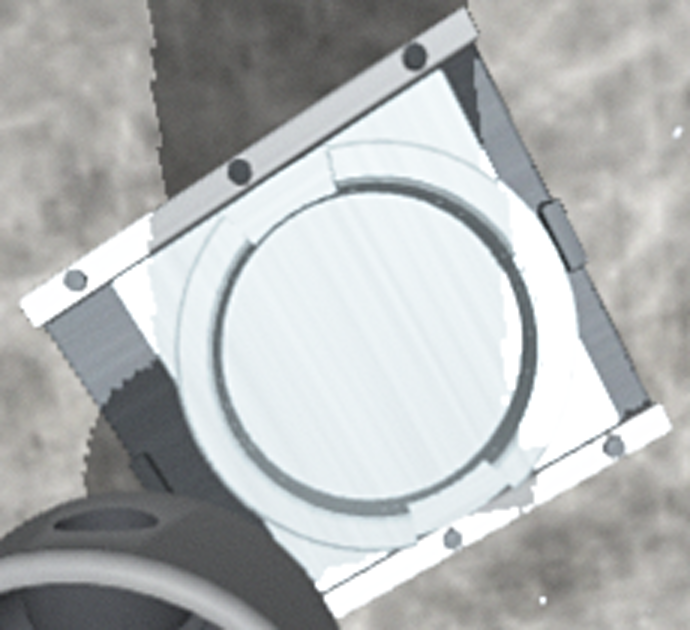

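View pics/n1.png

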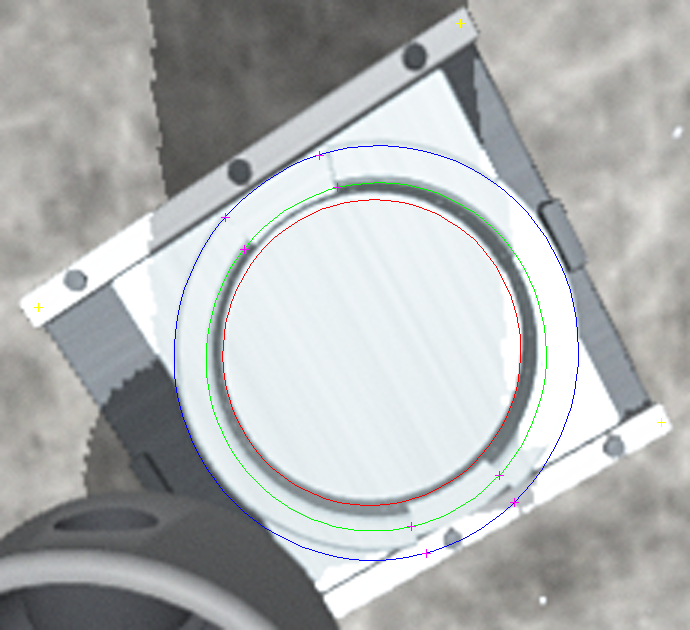

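```bash
python3 - <<'E'
from nest import *
n=(.469,-.0904)
c=cam("top");c["color"]=cv2.imread("pics/top0.png");nest(c,(180,195),110,100,6,"n2.png",n,.376,.005)
c=cam("scene");c["color"]=cv2.imread("pics/scene0.png");nest(c,(150,210),110,75,7,"n3.png",n,.376,.005)
E
```

```text
(no output)
```

View pics/n2.png

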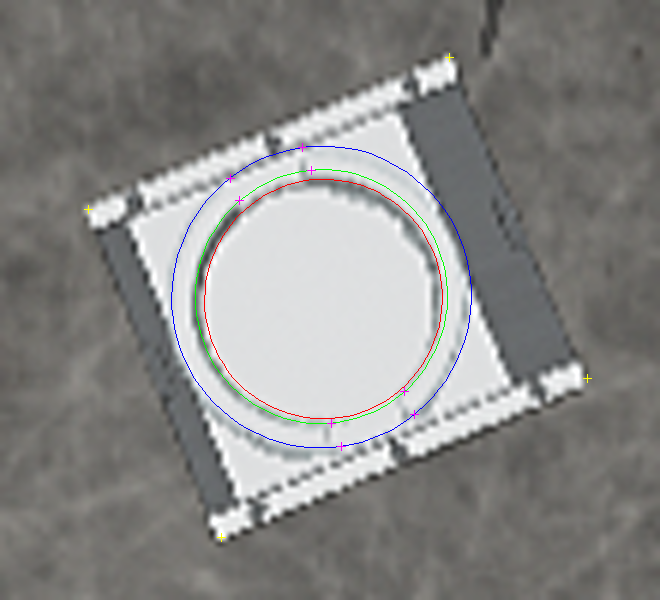

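View pics/n3.png

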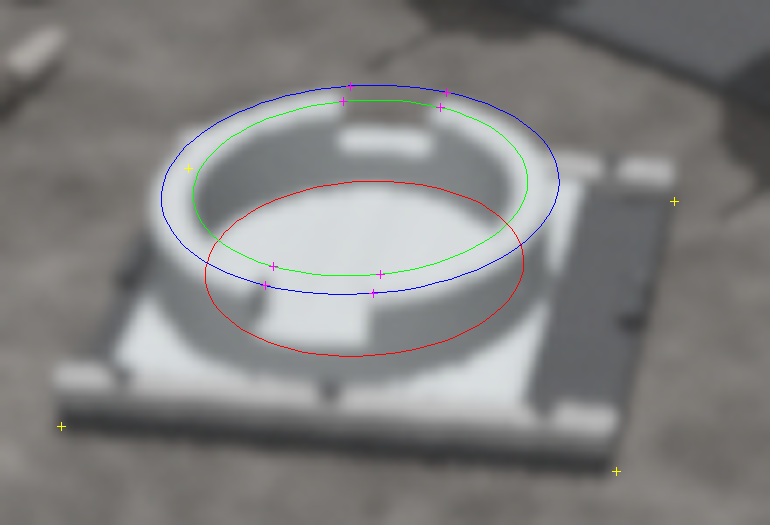

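```bash
python3 - <<'E'
from nest import *
n=(.4676,-.0910);a=(n,.380,.0067)
c=cam("top");c["color"]=cv2.imread("pics/top0.png");nest(c,(180,195),110,100,6,"n4.png",*a)
c=cam("scene");c["color"]=cv2.imread("pics/scene0.png");nest(c,(150,210),110,75,7,"n5.png",*a)
nest(cam("wrist"),(150,0),230,210,3,"n6.png",*a)
i=[cv2.imread(f"pics/n{k}.png") for k in(4,6)]
i[0]=cv2.resize(i[0],(400,364));i[1]=cv2.resize(i[1],(400,364));cv2.imwrite("pics/n46.png",np.hstack(i))
E
```

```text
(no output)
```

View pics/n4.png

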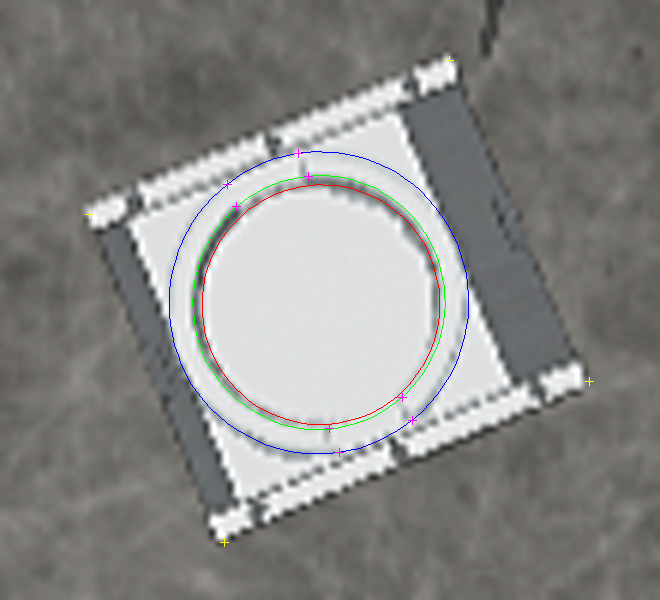

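View pics/n5.png

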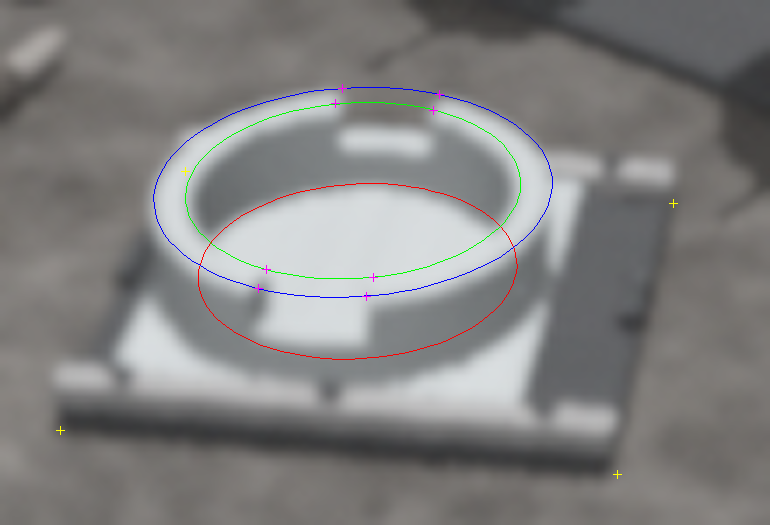

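View pics/n6.png

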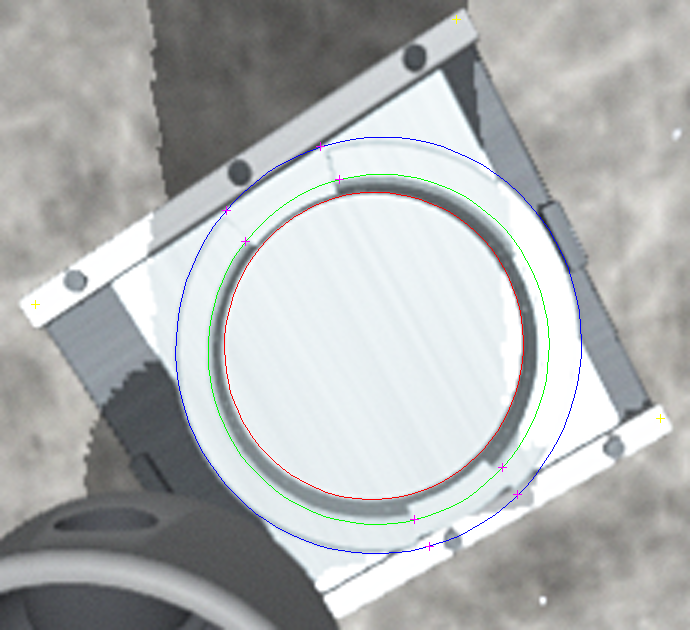

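```bash
python3 - <<'E'
from h import *
c=cam("wrist")
g=lambda u,v,z:atz(c,(150+(u-1)/3,(v-1)/3),z)
for a,b,z in(((22,300),(466,8),.02),((155,252),(440,70),.015),((322,592),(540,468),.015),((338,618),(670,428),.02)):
    d=g(*a,z)-g(*b,z); print("ang y-dir",np.arctan2(d[1],d[0])-np.pi/2, np.arctan2(-d[1],-d[0])-np.pi/2)
for a,b in(((478,50),(650,402)),((115,290),(165,375)),((440,70),(620,420))):
    d=g(*a,.008)-g(*b,.008); print("x-dir",np.arctan2(d[1],d[0]),np.arctan2(-d[1],-d[0]))
E
```

```text
ang y-dir -2.7764900361684446 0.36510261742134853
ang y-dir -2.78329958866393 0.3582930649258631
ang y-dir -2.7758135293100796 0.3657791242797135
ang y-dir -2.7681506231884714 0.37344203040132173
x-dir -2.777739448565618 0.3638532050241752
x-dir -2.8113978775926975 0.33019477599709585
x-dir -2.767549884129367 0.37404276946042647
```

```bash
python3 - <<'E'
from ov import *
s=ctrl.observe();T=tool(s);c=cam("wrist")
a=np.arctan2(T[1,0],T[0,0])-np.pi
o=np.array((80,150));k=4;im=cv2.resize(c["color"][150:340,80:280],None,fx=k,fy=k,interpolation=cv2.INTER_CUBIC)
def P(x,y,z): return (T@np.array([x,y,z,1]))[:3]
for zm,col in((.001,(0,0,255)),):
    q=P(0,-.0374,zm);circ(c,im,k,o,q[0],q[1],q[2],.0413,col);
    q=P(0,-.0374,zm+.0325);circ(c,im,k,o,q[0],q[1],q[2],.0335,(0,255,0))
L=[P(x,-.0374,.001+.05-.026-.00825) for x in(-.0413,-.024,.024,.0413)]+[P(x,-.0374,.001+.05-.026+.00825) for x in(-.0413,-.024,.024,.0413)]
pts(c,im,k,o,np.array(L),(0,255,255));pts(c,im,k,o,np.array([P(0,-.0374,.0335)]),(255,0,255))
cv2.imwrite("pics/p1.png",im)
E
```

```text
(no output)
```

View pics/p1.png

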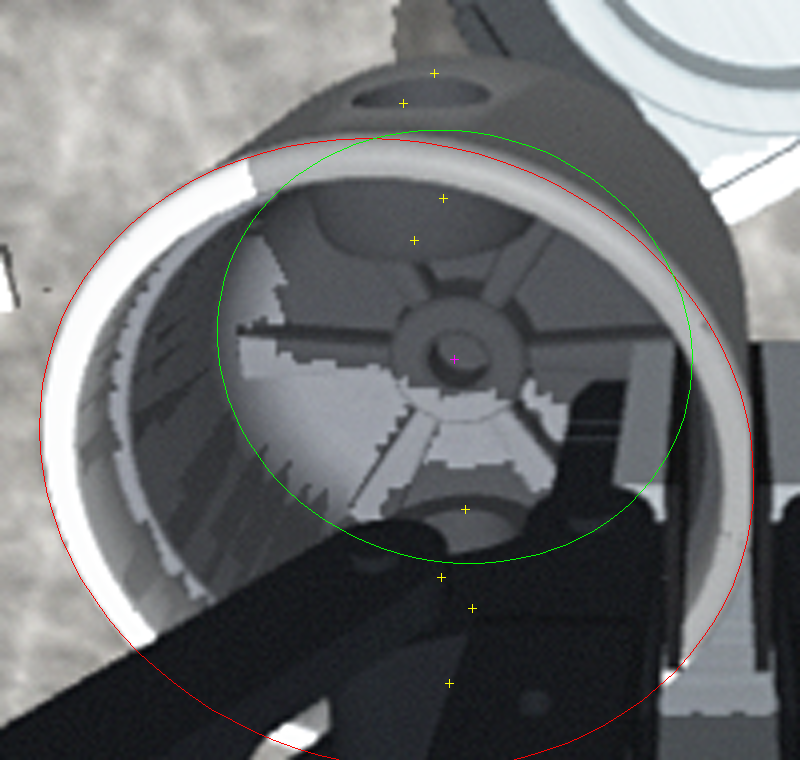

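The held piston sits where expected: its floor-hole is at (460,350) against a predicted (455,358). Its bore is in line with tool x, and the nest yaw is about 0.367. I translate first, then turn.

```bash
python3 d.py 0.4517 -0.0499 0.165 2.9688
```

```text
t 11.3 pos [ 0.5227 -0.1079  0.1649] yaw 2.9688 tilt [-0.0001  0.    ] shift [79.9 45.  -0.1] turn -0.0 F [-0.3  0.4 -2.5] w 7.4
```

```bash
python3 -m inch '12 7 0 0;16 9 0 0;16 9 0 0;16 9 0 0;13 7 0 0;7 4 0 0;0 0 0 -0.1;0 0 0 -0.12;0 0 0 -0.12;0 0 0 -0.12';python3 -m inch '0 0 0 -0.08;0 0 0 0;0 0 0 0'; python3 d.py 0.4517 -0.0499 0.1 -2.7746
python3 - <<'E'
from nest import *
c=cam("wrist");cv2.imwrite("pics/w10.png",c["color"])
c=cam("scene");crop(c,130,120,150,130,5,"s10.png")
E
```

```text
time: 12.3
ee_pos: [0.452, -0.05, 0.1651]
tool_rot: [0.0, -0.145, 0.989, -0.0]
wrist_force: [0.5, -0.1, -2.1]
grip_width: 0.0077
time: 12.6
ee_pos: [0.4518, -0.0501, 0.165]
tool_rot: [0.0, -0.181, 0.983, -0.0]
wrist_force: [0.4, 1.1, -2.5]
grip_width: 0.0074
t 12.6 pos [ 0.4518 -0.0501  0.165 ] yaw -2.7773 tilt [ 0.0002 -0.    ] shift [ 0.   0.2 65. ] turn -0.0027 F [ 0.4  1.1 -2.5] w 7.4
```

View pics/w10.png

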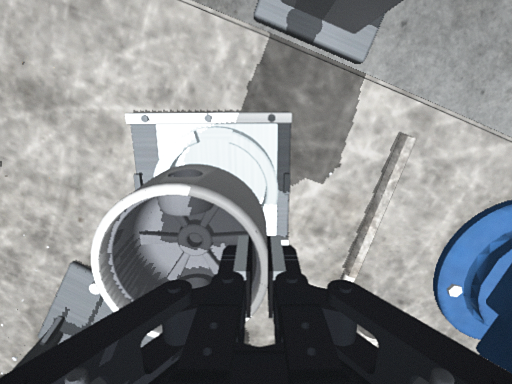

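View pics/s10.png

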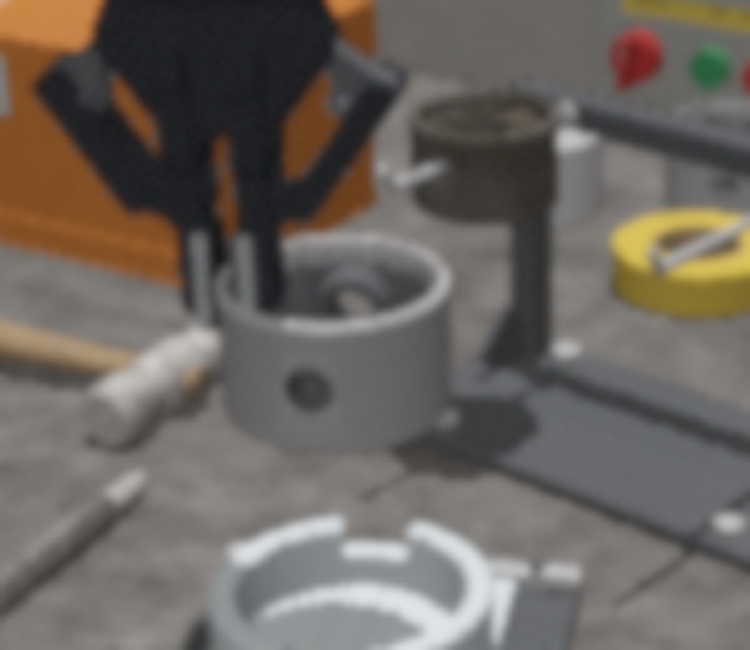

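The front rail at row 112 is level across the wrist picture, so the tool is in line with the nest. I lower to just above the wall and check the alignment.

```bash
python3 -m inch '0 0 10 -0.003;0 0 15 0;0 0 15 0;0 0 12 0;0 0 6 0;0 0 2 0;0 0 0 0;0 0 0 0'; python3 d.py 0.4517 -0.0499 0.105 -2.7746
python3 - <<'E'
from nest import *
c=cam("wrist");nest(c,(80,60),220,190,3,"w11.png",(.4676,-.0910),.367,.0067)
c=cam("scene");crop(c,130,140,150,130,5,"s11.png")
c=cam("top");crop(c,170,180,130,110,5,"t11.png")
E
```

```text
time: 13.5
ee_pos: [0.4519, -0.0498, 0.1053]
tool_rot: [0.0, -0.184, 0.983, -0.0]
wrist_force: [0.1, -0.4, -1.1]
grip_width: 0.0076
t 13.5 pos [ 0.4519 -0.0498  0.1053] yaw -2.7714 tilt [ 0.0007 -0.0001] shift [0.2 0.  0.3] turn 0.0032 F [ 0.1 -0.4 -1.1] w 7.6
```

View pics/w11.png

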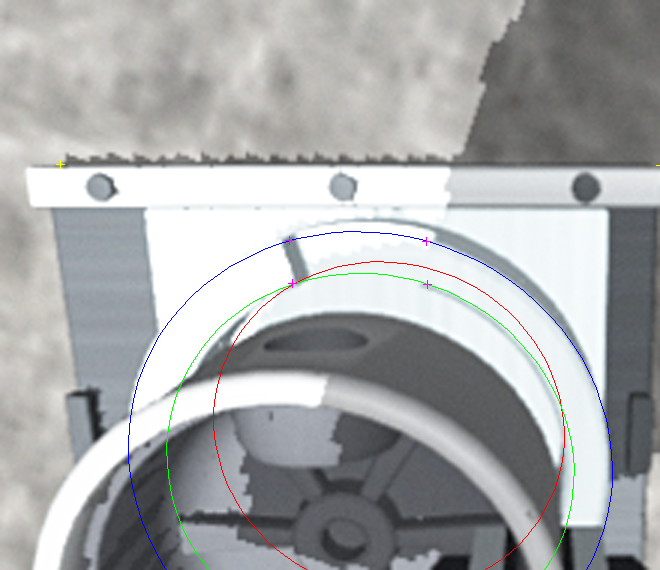

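View pics/s11.png

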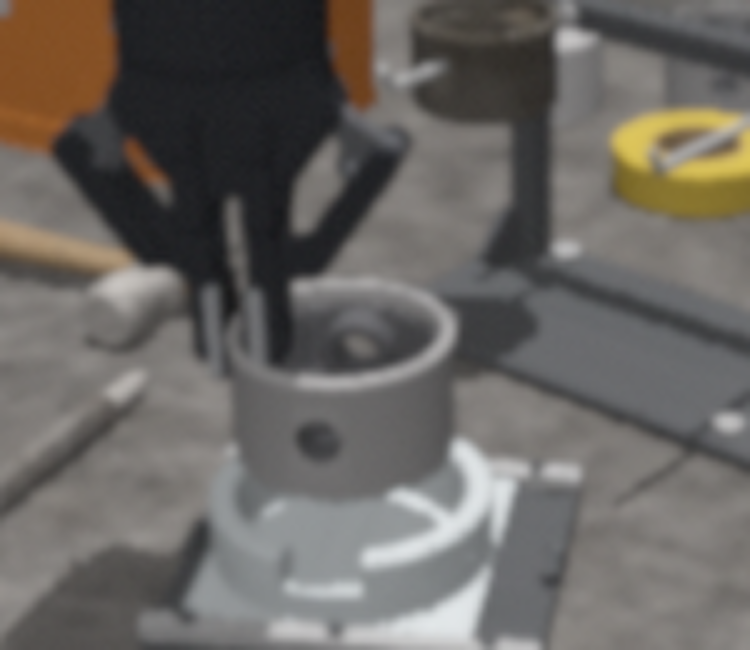

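View pics/t11.png

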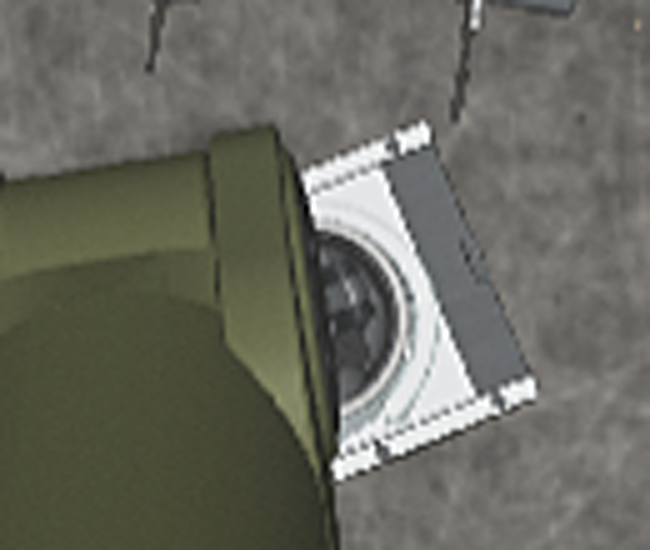

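```bash
python3 - <<'E'
from nest import *
s=ctrl.observe();T=tool(s);q=(T@np.array([0,-.0374,.051,1]))[:3];print(q)
n=np.array((.4676,-.0910));yaw=.367;p=n+.0067*np.array([-np.sin(yaw),np.cos(yaw)]);print(p)
for nm,o,w,h,k,out in(("scene",(165,170),80,90,7,"a1.png"),("top",(220,200),70,80,7,"a2.png")):
    c=cam(nm);o=np.array(o);im=cv2.resize(c["color"][o[1]:o[1]+h,o[0]:o[0]+w],None,fx=k,fy=k,interpolation=cv2.INTER_CUBIC)
    circ(c,im,k,o,*p,.04,.0535,(255,0,0));circ(c,im,k,o,*p,.014,.0535,(255,0,0));circ(c,im,k,o,*p,.04,.045,(0,255,0))
    for z in(0,.048,.050):circ(c,im,k,o,q[0],q[1],q[2]+z,.0413 if z!=.048 else .0413,(0,0,255))
    cv2.imwrite("pics/"+out,im)
E
```

```text
[ 0.46548793 -0.08477553  0.05443005]
[ 0.46519593 -0.08474617]
```

View pics/a1.png

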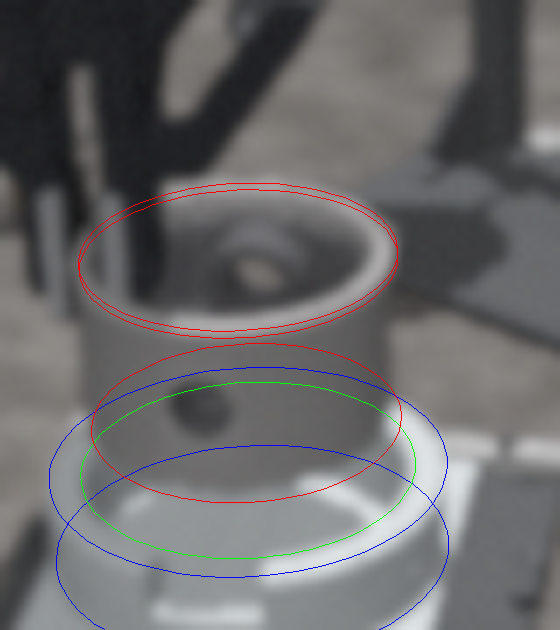

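View pics/a2.png

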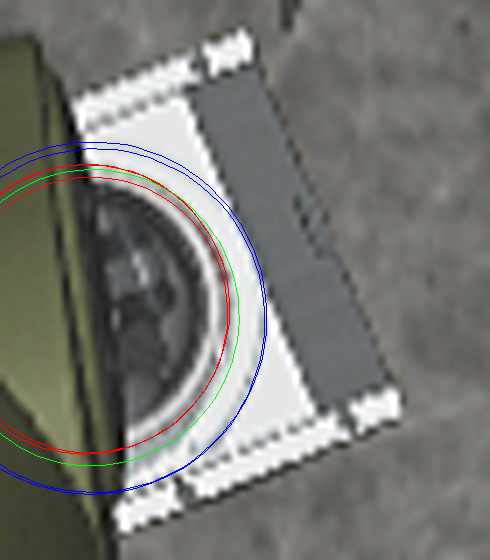

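```bash
python3 - <<'E'
from nest import *
s=ctrl.observe();T=tool(s);q0=(T@np.array([0,-.0374,.051,1]))[:3]
yaw=.367;p=np.array([.4652,-.0847])
for tag,d,dp in(("x",None,None),("a",(-.0005,.003,0),(0,0)),("b",(-.0005,.002,-.003),(-.001,.000))):
  ims=[]
  for nm,o,w,h,k in(("scene",(168,188),70,80,7),("top",(225,205),45,80,7)):
    c=cam(nm) if tag=="x" else C[nm]
    if tag=="x": 
        if nm=="scene":C={}
        C[nm]=c
    o=np.array(o);im=cv2.resize(c["color"][o[1]:o[1]+h,o[0]:o[0]+w],None,fx=k,fy=k,interpolation=cv2.INTER_CUBIC)
    im=cv2.convertScaleAbs(im,alpha=1.5,beta=-30)
    if d:
        q=q0+d;pp=p+dp
        circ(c,im,k,o,*pp,.04,.0535,(255,0,0));circ(c,im,k,o,*pp,.04,.045,(0,255,0))
        circ(c,im,k,o,q[0],q[1],q[2],.0413,(0,0,255));circ(c,im,k,o,q[0],q[1],q[2]+.05,.0413,(0,0,255))
    ims.append(im)
  cv2.imwrite(f"pics/b{tag}.png",np.hstack(ims)[:, :800])
E
```

```text
(no output)
```

View pics/bx.png

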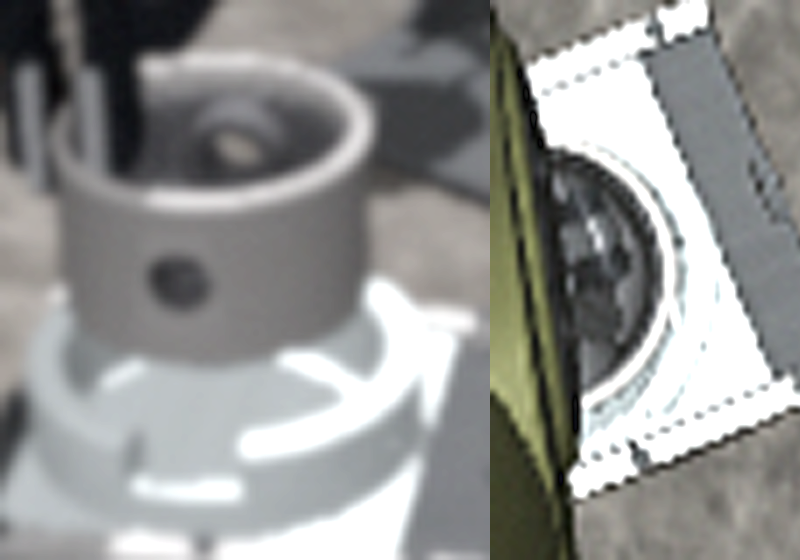

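View pics/ba.png

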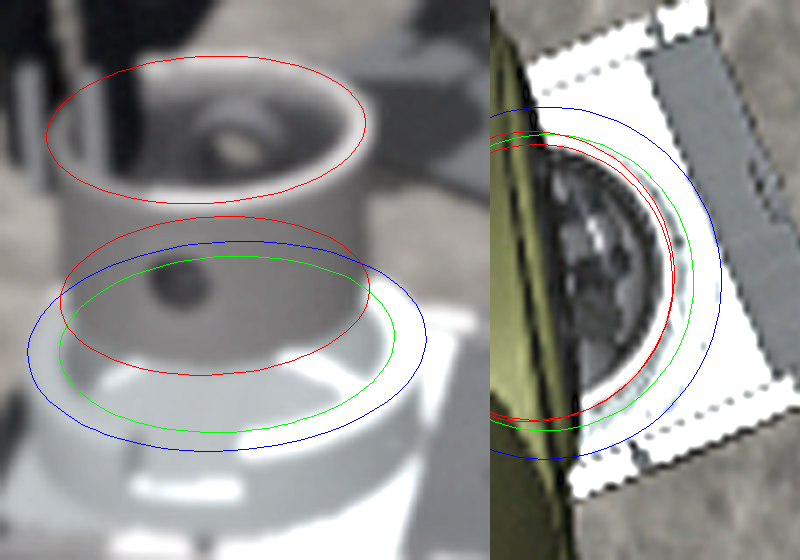

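View pics/bb.png

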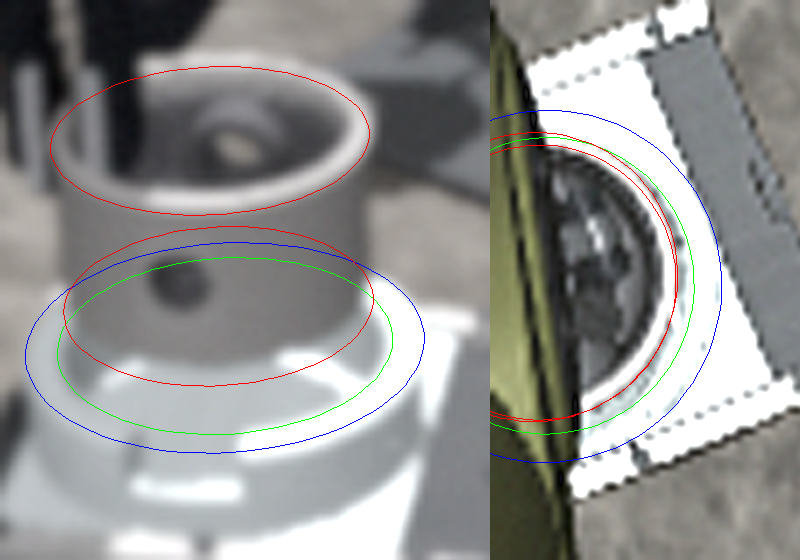

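The pictures disagree by 1–3 mm, which is the calibration limit. The chamfers and the float should absorb that, so I bias by 1 mm and feel my way down in small steps.

```bash
python3 -m inch '1 -1 4 0;0 0 4 0;0 0 3 0;0 0 1 0;0 0 0 0';python3 -m inch '0 0 1 0;0 0 1 0;0 0 0 0'; python3 -m inch '0 0 1 0;0 0 1 0;0 0 0 0'
python3 - <<'E'
from nest import *
c=cam("wrist");crop(c,80,60,220,190,3,"w12.png")
c=cam("scene");crop(c,160,180,100,90,7,"s12.png")
E
```

```text
time: 14.35
ee_pos: [0.4509, -0.0511, 0.0927]
tool_rot: [-0.0, -0.184, 0.983, 0.0]
wrist_force: [-0.9, -0.0, -2.2]
grip_width: 0.0073
time: 14.65
ee_pos: [0.451, -0.0511, 0.0909]
tool_rot: [-0.0, -0.184, 0.983, -0.0]
wrist_force: [0.3, 0.1, -2.2]
grip_width: 0.0075
time: 14.95
ee_pos: [0.451, -0.0511, 0.0889]
tool_rot: [-0.0, -0.184, 0.983, 0.0]
wrist_force: [-0.7, 0.4, -2.0]
grip_width: 0.0075
```

View pics/w12.png

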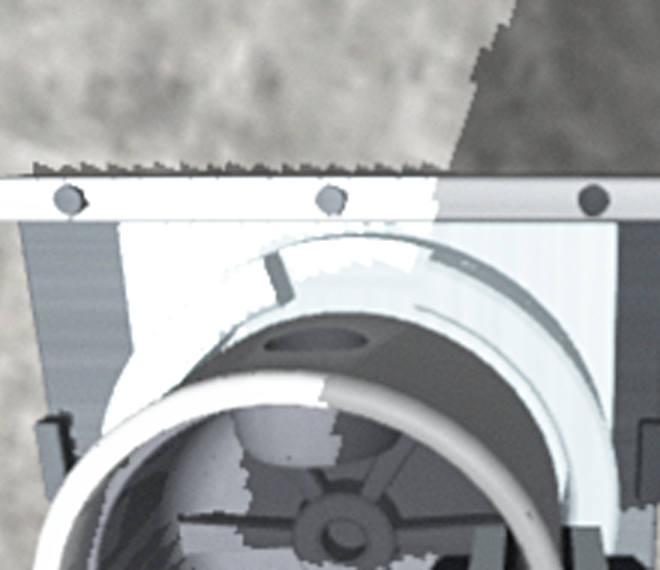

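View pics/s12.png

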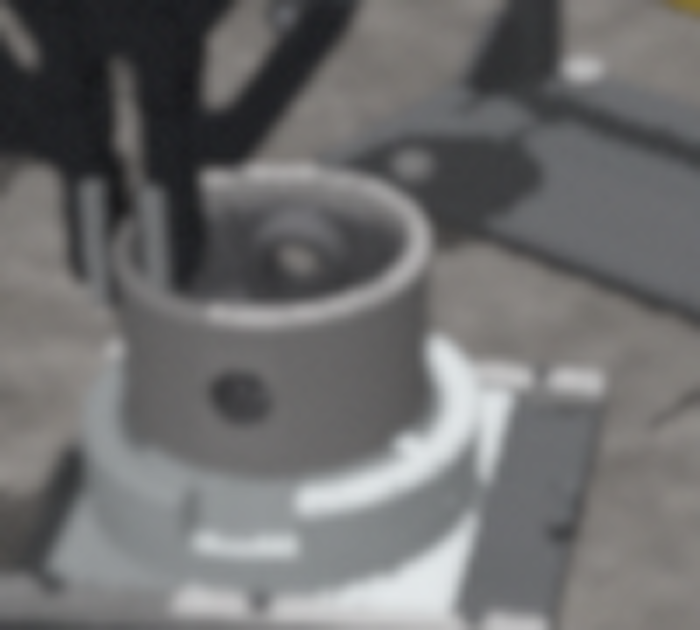

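```bash
python3 -m inch '0 0 1 0;0 0 1 0;0 0 0 0';python3 -m inch '0 0 1 0;0 0 1 0;0 0 0 0'; python3 d.py 0.4517 -0.0499 0.062 -2.7746
```

```text
time: 15.35
ee_pos: [0.451, -0.0511, 0.0868]
tool_rot: [-0.0, -0.184, 0.983, 0.0]
wrist_force: [0.3, -0.3, -1.8]
grip_width: 0.0075
time: 15.65
ee_pos: [0.451, -0.0512, 0.0849]
tool_rot: [-0.0, -0.184, 0.983, 0.0]
wrist_force: [0.7, -0.4, -1.4]
grip_width: 0.0078
t 15.65 pos [ 0.451  -0.0512  0.0849] yaw -2.7714 tilt [-0.0002 -0.    ] shift [-1.1  0.9 22.9] turn 0.0032 F [ 0.7 -0.4 -1.4] w 7.8
```

```bash
python3 -m inch '0 0 1 0;0 0 1 0;0 0 0 0';python3 -m inch '0 0 1 0;0 0 1 0;0 0 1 0;0 0 0 0';python3 -m inch '0 0 1 0;0 0 1 0;0 0 1 0;0 0 0 0'
python3 - <<'E'
from nest import *
c=cam("wrist");crop(c,80,60,220,190,3,"w13.png")
E
```

```text
time: 15.95
ee_pos: [0.451, -0.0511, 0.0829]
tool_rot: [-0.0, -0.184, 0.983, 0.0]
wrist_force: [-0.6, 0.9, -2.7]
grip_width: 0.0076
time: 16.35
ee_pos: [0.451, -0.0511, 0.0798]
tool_rot: [-0.0, -0.184, 0.983, 0.0]
wrist_force: [1.2, -0.4, -1.5]
grip_width: 0.0078
time: 16.75
ee_pos: [0.451, -0.0512, 0.0768]
tool_rot: [-0.0, -0.184, 0.983, 0.0]
wrist_force: [0.2, -0.4, -3.4]
grip_width: 0.0078
```

View pics/w13.png

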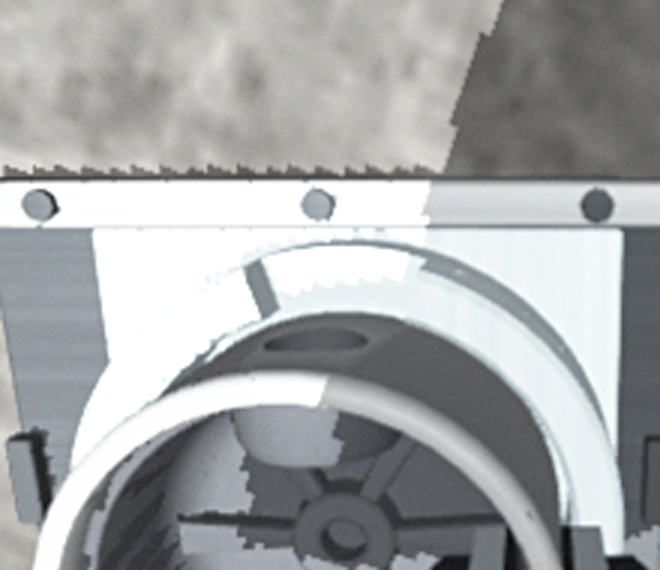

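The piston is entering cleanly, with an even gap round the ring's inner edge and no contact force. I continue down to the floor.

```bash
python3 -m inch '0 0 2 0;0 0 2 0;0 0 2 0;0 0 1 0;0 0 0 0';python3 -m inch '0 0 1 0;0 0 1 0;0 0 0 0';python3 -m inch '0 0 1 0;0 0 0.5 0;0 0 0 0'
```

```text
time: 17.3
ee_pos: [0.4509, -0.0511, 0.0698]
tool_rot: [-0.0, -0.184, 0.983, 0.0]
wrist_force: [0.2, 0.1, -2.6]
grip_width: 0.0078
time: 17.6
ee_pos: [0.451, -0.0511, 0.0679]
tool_rot: [-0.0, -0.184, 0.983, 0.0]
wrist_force: [0.8, -0.2, -2.7]
grip_width: 0.0075
time: 17.9
ee_pos: [0.451, -0.0512, 0.0664]
tool_rot: [-0.0, -0.184, 0.983, 0.0]
wrist_force: [0.7, 0.5, -3.0]
grip_width: 0.0076
```

```bash
python3 -m inch '0 0 0.7 0;0 0 0.3 0;0 0 0 0';python3 -m inch '0 0 0.5 0;0 0 0.5 0;0 0 0 0';python3 -m inch '0 0 0.5 0;0 0 0.5 0;0 0 0 0'
```

```text
time: 18.2
ee_pos: [0.451, -0.0512, 0.0654]
tool_rot: [-0.0, -0.184, 0.983, 0.0]
wrist_force: [-0.3, 0.1, -2.4]
grip_width: 0.0072
time: 18.5
ee_pos: [0.451, -0.0511, 0.0644]
tool_rot: [-0.0, -0.184, 0.983, 0.0]
wrist_force: [-0.9, -0.0, -2.6]
grip_width: 0.0077
time: 18.8
ee_pos: [0.451, -0.0511, 0.0634]
tool_rot: [-0.0, -0.184, 0.983, 0.0]
wrist_force: [0.3, 0.6, -3.2]
grip_width: 0.0072
```

```bash
python3 -m inch '0 0 0.5 0;0 0 0 0;0 0 0 0';python3 -m inch '0 0 0.5 0;0 0 0 0;0 0 0 0';python3 -m inch '0 0 0.5 0;0 0 0 0;0 0 0 0'
python3 - <<'E'
from nest import *
c=cam("wrist");crop(c,80,60,220,190,3,"w14.png")
c=cam("scene");crop(c,160,180,100,90,7,"s14.png")
E
```

```text
time: 19.1
ee_pos: [0.451, -0.0512, 0.063]
tool_rot: [-0.0, -0.184, 0.983, -0.0]
wrist_force: [-0.0, 0.2, -2.3]
grip_width: 0.0074
time: 19.4
ee_pos: [0.4511, -0.0511, 0.0627]
tool_rot: [0.0, -0.184, 0.983, -0.0]
wrist_force: [-1.1, -0.2, 3.1]
grip_width: 0.0073
time: 19.7
ee_pos: [0.4511, -0.0513, 0.0626]
tool_rot: [0.0, -0.184, 0.983, -0.0]
wrist_force: [-3.2, 0.3, 10.2]
grip_width: 0.0078
```

View pics/s14.png

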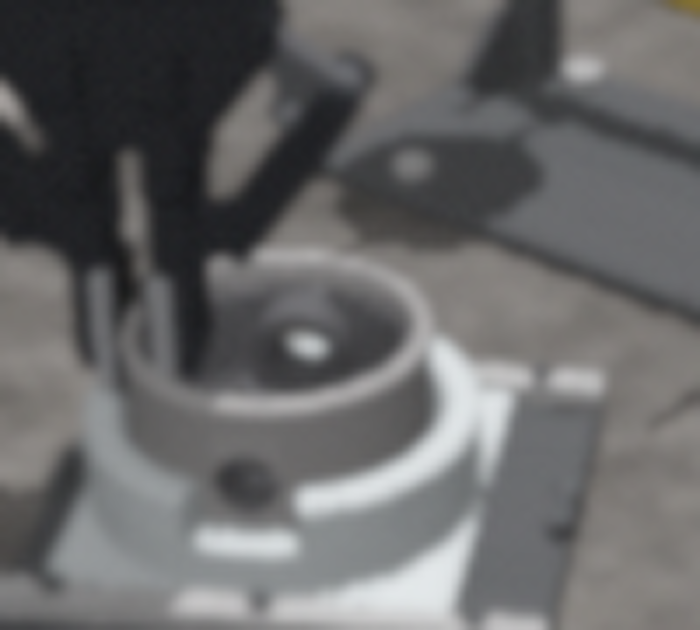

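View pics/w14.png

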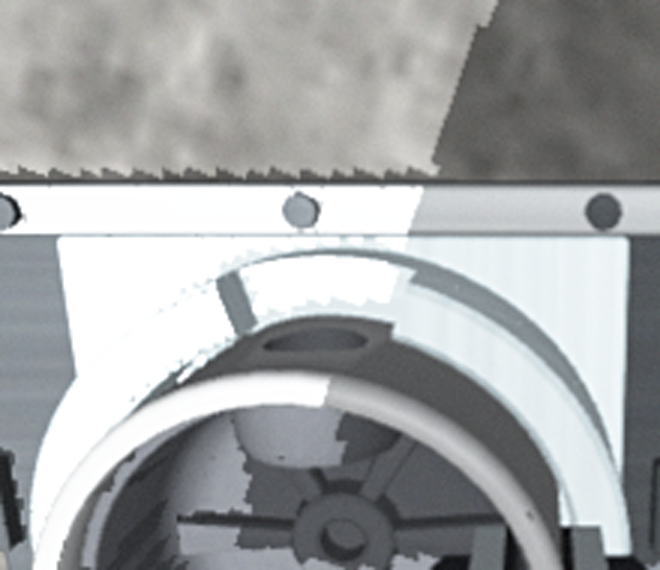

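Contact at TCP z 0.063 with the force rising to about 12 N on the floor, and the bore shows centred in the notch at (317,340). I back off slightly and release.

```bash
python3 -m inch '0 0 -0.6 0;0 0 0 0;0 0 0 0';python3 -m inch '0 0 0 0;0 0 0 0;0 0 0 0;0 0 0 0' 0.1 20;  python3 -m inch '0 0 0 0;0 0 0 0;0 0 0 0' 0.25
python3 - <<'E'
from nest import *
c=cam("wrist");crop(c,80,60,220,230,3,"w15.png")
E
```

```text
time: 20.1
ee_pos: [0.4512, -0.0512, 0.0627]
tool_rot: [0.0, -0.184, 0.983, -0.0]
wrist_force: [-2.0, -0.2, 4.1]
grip_width: 0.0076
time: 20.5
ee_pos: [0.4512, -0.0512, 0.0626]
tool_rot: [0.0, -0.184, 0.983, -0.0]
wrist_force: [-0.5, -0.5, 1.1]
grip_width: 0.0086
time: 20.8
ee_pos: [0.451, -0.0511, 0.0625]
tool_rot: [-0.0, -0.184, 0.983, 0.0]
wrist_force: [-0.9, 0.4, 0.1]
grip_width: 0.0213
```

View pics/w15.png

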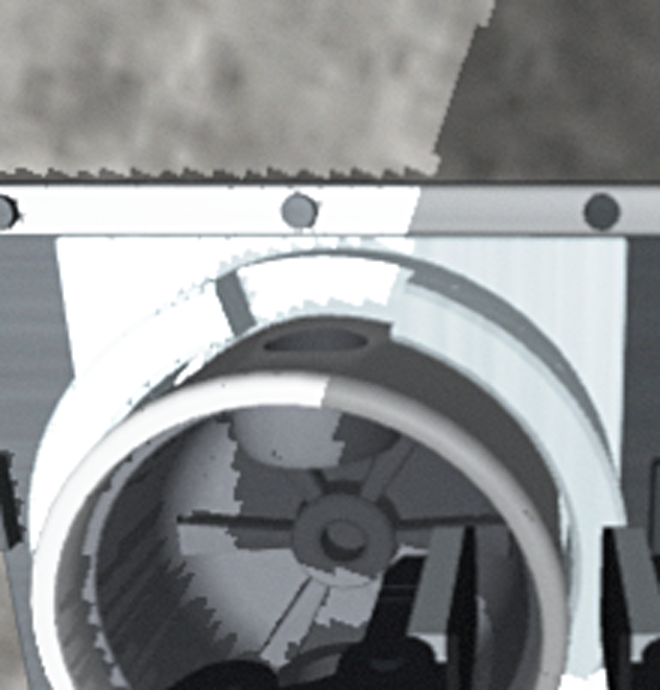

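The piston stays put on release. I retreat straight up and check.

```bash
python3 -m inch '0 0 -5 0;0 0 -10 0;0 0 -15 0;0 0 -25 0;0 0 -35 0;0 0 -30 0;0 0 -20 0;0 0 0 0;0 0 0 0'
python3 - <<'E'
from nest import *
c=cam("wrist");crop(c,110,50,220,200,3,"w16.png")
c=cam("scene");crop(c,160,180,100,90,7,"s16.png")
E
```

```text
time: 21.75
ee_pos: [0.451, -0.0512, 0.2032]
tool_rot: [0.001, -0.184, 0.983, -0.0]
wrist_force: [-0.5, -0.3, -0.8]
grip_width: 0.0212
```

View pics/w16.png

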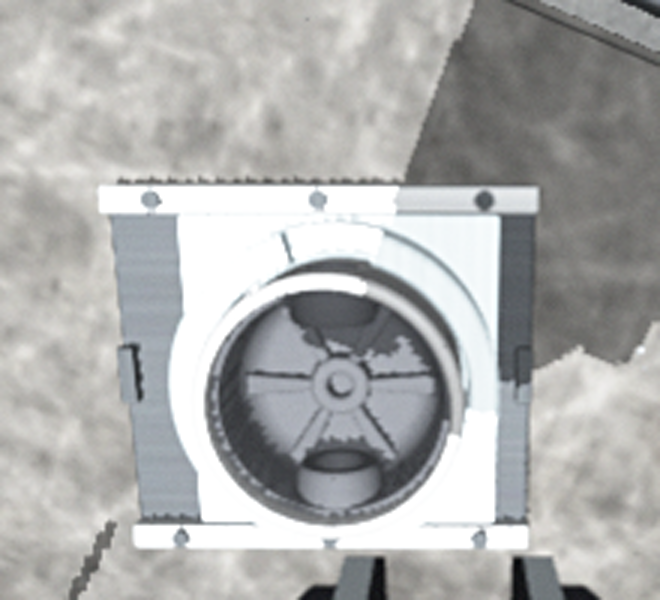

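View pics/s16.png

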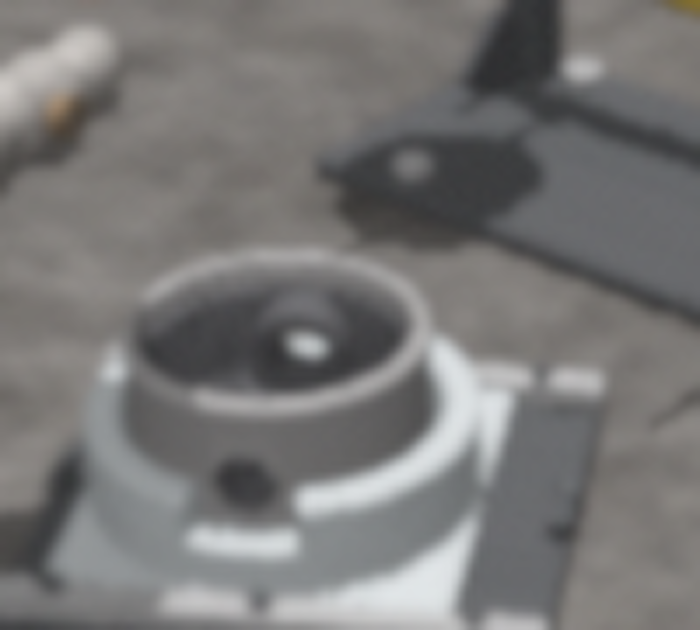

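```bash
python3 - <<'E'
from nest import *
c=cam("scene");a=cv2.imread("pics/scene0.png");d=cv2.absdiff(a,c["color"]).max(2)
print("small",np.percentile(d[138:166,210:226],90),"drift",np.percentile(d[215:258,100:160],95))
print(ctrl.observe()["qvel"].round(3));print(ctrl.close_job())
E
```

```text
small 7.0 drift 9.0
[-0.003  0.007  0.001 -0.     0.002 -0.     0.   ]
the job is handed in; nothing more can be done
None
```

The large piston is off its peg and standing crown down in the floating nest, with its pin bore in line with the two notches. The job is handed in at about 22 s of the 64 s; no verdict was reported.

- **Taking it off:** I gripped the +y wall, lifted it about 9 mm and shifted it 2.3 mm sideways to centre the bore on the peg. I then drew it off in small stages, and the wrist force showed only the piston's weight throughout.
- **Placing it:** I turned it 0.54 rad to match the nest and lowered it in steps with no contact on the wall. It met the floor at TCP height 0.063 m, close to the predicted 0.062 m, with about 12 N on it. It did not shift when the jaws opened.
- **Last checks:** The wrist and scene pictures show it upright and seated in the pocket, with the bore centred in the notch. Comparing scene pictures before and after, the small piston and drift areas look unchanged. The gripper is 0.14 m clear and touching nothing.
- **What disagreed:** The cameras differed from each other and from the arm by 1–3 mm. At the grasp the bore sat 2.5 mm off the peg, which I corrected. I allowed 1 mm at the nest and felt the rest of the way down. I judged the final height from the arm's position and the contact force, not from a direct measurement.

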